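# Reset the ratchet reading board to its second notch

## Robot

A 6-joint arm with a two-finger parallel gripper is mounted at the origin on a cart in front of the work surface, level with it; the furniture and walls round the work are solid. World frame = base frame: x ahead of the robot, y to its left, z up, the work surface at z = 0. Lengths are in mm, angles in rad, forces in N, time in s.
With the tool pointing down it reaches from about 350 to 975 mm from the base axis. Payload 7.1 kg.
Tool frame: the origin (TCP) lies at the very end of the fingers, on their centre line; the grasp point (between the pads) lies 19 mm behind it (ctrl.grip_point_offset is the distance from the TCP to the grasp point, in mm); z points along the fingers, y is the direction in which the jaws open and shut (so a half turn about z gives the same grasp; the last joint's range is limited). The gripper opens to 88 mm and grips with 3 to 60 N. Pads are 20 mm wide; open, the fingers measure 115 mm over their backs; the gripper's body (75 mm by 178 mm) begins 61 mm behind the grasp point.
Start: joints at [1.281, 0.423, 1.63, -0, 1.089, -0.019], TCP at [167.157, 602.215, 201.175] pointing down, gripper open.
Joint ranges: [-3, 3], [-0.9, 2.11], [0.09, 2.58], [-1.31, 4.45], [0.11, 2.69], [-2.54, 2.54]. Speed limits (rad/s): [2.39, 2.39, 3.01, 3.14, 3.14, 3.14].

## Interface

Orientations are given as a rotation vector (axis times angle).
In Python, from workcell import ctrl gives the robot as it stands.
- The arm moves only by the tool move_arm, never from a script. Its argument "increments" is one flat list of numbers, 5 for each row, row after row: the closure in counts, from 0 (fully open) to 255 (shut), then the shift along the tool's x, y, z in mm, then the turn about the tool's z in degrees. In form: [grip, dx, dy, dz, yaw, grip, dx, dy, dz, yaw, ...]. A call has 1 to 12 rows; each row is the pose to reach, as a shift and turn from the pose measured when the call began, along the tool's axes at that moment; what a row does not reach only later rows make up. A row lasts 1/8 s, in which the tool goes at most 62.5 mm and 10.7 degrees, less where a joint would pass 70% of its speed; a pose out of reach is approached as far as the arm can. A call with a gripper value outside its range is refused whole. The fingers move at their own pace and stop on an object; the grip force is fixed at half the most. Time passes only in rows, so rows that repeat a pose let the fingers close. It gives the time, the measured TCP pose, the force and the opening at its end, in the units of the state.
- ctrl.get_obs(): the state, without advancing time (a new reading comes with each control period).
- ctrl.get_image(name): name is "side" or "top" or "wrist"; returns a dict with "frame" (480x640x3 uint8, red, green, blue), "vertical_fov" (degrees; the focal length in pixels is half the picture's height over the tangent of half this angle, whatever the lens; pixels are square), "cx", "cy" (the principal point, pixels), "distortion" ([k1, k2, p1, p2, k3] as OpenCV has them; the pictures are not rectified), "pose" (4x4, takes a point from camera to world coordinates); the wrist camera has in their place "mount" (4x4, takes a point from camera to tool coordinates, whose origin is the TCP and whose axes are the flange's). Camera axes: x right, y down, z forward; pixel columns grow to the right and rows downward; lengths in mm; the calibration is good to about 2 mm. A picture is of the moment at which its call begins: read the wrist's pose just before it. There is no depth.
- ctrl.close_job(): hands the job in, once; it reports no verdict.
The state is a dict: "t": time; "qpos": joint angles; "qvel": joint speeds; "joint_torque": joint torques, N m; "ee_pos": TCP position; "orientation": TCP orientation; "ft_force": force on the tool from outside, world axes, zero at the start; "moment": the same for the moment, N m; "width": finger opening in mm.
Only numpy, scipy, OpenCV 4.12 (cv2) and the standard library are available. Lean on these libraries where they do the work, as an engineer would, in place of code of your own. Each camera call takes 0.05 s, during which the arm holds its last target.

## Task

The recipe board on the ratchet stand is propped too steeply. Raise it on through its notches and past the top until the pawl tips out, stopping where you feel the soft end stop without forcing it, and lower it gently until it is fully down, which resets the pawl. Then raise it again and leave it propped in the second notch from the bottom, with the things around the stand left where they are.

Things in the scene. Friction and masses are not known exactly. Their poses are not given: they have to be found in the camera images.
- stand: Fixed dark steel stand, base 205 x 262 x 10 mm. Origin on the worktop, vertically below the middle of the board's hinge line; x points from the hinge to the free edge of the lowered board (away from the robot), y along the hinge line to the left, z up. Two rests with rubber caps carry the lowered board; the base ends at x = +150 mm. A cheek 95 mm high stands at y = -100 mm, another at +100 mm.
- hinge (a point): Middle of the hinge line (which runs along y), 75 mm above the stand's origin; axes like the stand's. The hinge is lightly damped: a board that is let go with the pawl out falls and slams. The pawl is set back in when the board comes below about 0.04 rad on its way down; lower it fully to 0.
- board_angle (a joint): Board angle, rad: 0 = level, fully down on its rests; positive = free edge raised (up and towards the robot). The pawl holds it from falling back at about 0.25 (first notch from the bottom), 0.44 (second), 0.63 (third) and 0.81 (fourth); raise it 0.06 to 0.13 past a notch for the pawl to drop in, then let it back onto it. Starts in the third or fourth notch.
- board: Hinged wooden board, 170 mm from the hinge line to its free edge, 180 mm wide, 8 mm thick, with a plain card and a low ledge near the hinge; 0.35 to 0.6 kg. Origin at the middle of the hinge line; x along the board to the free edge, y to the left, z out of its upper face. Beyond the free edge two steel lugs (at y = -60 and +60 mm) carry the handle bar.
- bar (a point): Middle of the handle bar: round steel, 12 mm diameter, 120 mm long, along the board's y, 215 mm from the hinge line along the board and 6.5 mm below the board's middle plane. The window between bar and board is 39 mm, nothing lies beyond: grip it from above, a finger on each side; it turns between the fingers as the board swings. Load here about 2 N (level) to 1 N (steep), plus damping.
- espresso_cup: White espresso cup, 61 x 79 x 56 mm, left of the stand; bystander. Origin under its centre.
- spice_jar: Small spice jar with a red cap, 44 mm diameter, 90 mm high, left behind; bystander. Origin under its centre.
- tamper: Coffee tamper with a wooden grip, 58 mm diameter, 94 mm high, right of the stand; bystander. Origin under its centre.
- cocoa_shaker: Steel powder shaker with a white lid, 61 mm diameter, 82 mm high, right behind; bystander. Origin under its centre.
- ratchet (a point): Centre of the toothed ratchet wheel, left end of the hinge line, behind a cheek 180 mm high (up to y = +142 mm from the stand). Above it the pawl, with a round weight up to 215 mm high. Somewhere between board angles 1.0 and 1.38 a cam tips the pawl out; where differs each time. 0.04 rad later the board meets a rubber end stop, yielding about 1 mm per 4 N at the bar: feel for 6 to 10 N there.
- end_stop: Rubber end stop block, 16 x 22 x 14 mm, inside the ratchet at the left end of the hinge line, hidden below the wheel, 54 mm from the hinge line. Origin on the hinge line; it gives way a little about this line as a lug of the board presses on it. It must not be pressed with more than 60 N, which is reached with about 15 N of push at the handle bar beyond the board's own load.

How it is judged:
By the outcome, as a careful person would: the job done as asked, in the order asked, and still so for the second after the job is handed in, with the robot touching nothing.
It also fails if it takes over 64 s, if anything falls off the work surface, if the arm or the gripper's body presses on something with over 40 N, if the wrist force passes 120 N, or if a joint passes its speed limit or range.

## Working session

There is one attempt and no reset: what is moved stays moved. The work goes in short steps, Python scripts to look and compute and a tool call to move; the robot and the scene stay as the last step left them, time stands still between calls to the robot, and variables do not carry over. Pictures are saved under pics/ and viewed, and the job is handed in when it is done.

Besides the shell and the picture viewer there is one more tool, called after "Request:" as name(argument=value, ...) on one line, values as JSON. move_arm: Moves the arm, as the interface text tells. Its arguments: {"type":"object","properties":{"increments":{"type":"array","items":{"type":"number"}}},"required":["increments"]}

```bash
ls; mkdir -p pics; cat > h.py <<'E'
import numpy as np, cv2
from scipy.spatial.transform import Rotation as R
from workcell import ctrl
def K(im):
    f=240/np.tan(np.radians(im["vertical_fov"])/2)
    return np.array([[f,0,im["cx"]],[0,f,im["cy"]],[0,0,1.]])
def pose(im,obs=None):
    if "pose" in im: return np.array(im["pose"])
    T=np.eye(4);T[:3,:3]=R.from_rotvec(obs["orientation"]).as_matrix();T[:3,3]=obs["ee_pos"]
    return T@np.array(im["mount"])
def ray(im,uv,obs=None):
    T=pose(im,obs)
    p=cv2.undistortPoints(np.array(uv,float).reshape(-1,1,2),K(im),np.array(im["distortion"],float)).reshape(-1,2)
    d=np.c_[p,np.ones(len(p))]@T[:3,:3].T
    return T[:3,3],d/np.linalg.norm(d,axis=1,keepdims=True)
def onplane(im,uv,n,c,obs=None):
    o,d=ray(im,uv,obs);n=np.array(n,float)
    return o+d*((c-n@o)/(d@n))[:,None]
def proj(im,P,obs=None):
    T=np.linalg.inv(pose(im,obs))
    return cv2.projectPoints(np.array(P,float).reshape(-1,1,3),cv2.Rodrigues(T[:3,:3])[0],T[:3,3],K(im),np.array(im["distortion"],float))[0].reshape(-1,2)
def tri(o1,d1,o2,d2):
    A=np.c_[d1,-d2];s=np.linalg.lstsq(A,o2-o1,rcond=None)[0]
    a=o1+d1*s[0];b=o2+d2*s[1];return (a+b)/2,np.linalg.norm(a-b)
def snap(name,tag):
    obs=ctrl.get_obs();im=ctrl.get_image(name)
    cv2.imwrite(f"pics/{tag}.png",cv2.cvtColor(im["frame"],cv2.COLOR_RGB2BGR))
    import pickle;pickle.dump((im,obs),open(f"pics/{tag}.pkl","wb"))
    return im,obs
def load(tag):
    import pickle;return pickle.load(open(f"pics/{tag}.pkl","rb"))
E
python3 - <<'E'
from h import *
for n in("side","top","wrist"):
    im,o=snap(n,n+"0");print(n,im["vertical_fov"],im["distortion"]);print(np.round(pose(im,o),2).tolist())
print(o)
E
```

```text
pics
side 46.06610129347336 [-0.07552845  0.          0.          0.          0.        ]
[[0.83, -0.28, 0.48, 34.41], [-0.55, -0.4, 0.73, -740.93], [-0.01, -0.87, -0.49, 573.14], [0.0, 0.0, 0.0, 1.0]]
top 55.94996640770807 [0.00670628 0.         0.         0.         0.        ]
[[0.02, -0.99, 0.11, 425.66], [-1.0, -0.02, 0.02, -3.83], [-0.01, -0.11, -0.99, 979.83], [0.0, 0.0, 0.0, 1.0]]
wrist 64.54562479573043 [-0.01917129  0.          0.          0.          0.        ]
[[0.27, 0.93, 0.25, 97.53], [0.96, -0.26, -0.07, 621.93], [-0.0, 0.26, -0.97, 384.82], [0.0, 0.0, 0.0, 1.0]]
{'t': 0.1, 'qpos': array([ 1.28099891e+00,  4.23776126e-01,  1.63057656e+00,  3.25965760e-05,
        1.08856056e+00, -1.89540851e-02]), 'qvel': array([ 2.27242243e-03, -1.41283254e-03, -8.82366275e-04,  1.71613265e-03,
        4.80497308e-05, -2.46500785e-03]), 'joint_torque': array([-1.46458171e-05, -5.45611203e+01, -2.74325055e+01,  6.45666104e-02,
        1.89226650e-02, -4.83856070e-05]), 'ee_pos': array([167.01015808, 601.75266717, 200.48666779]), 'orientation': array([-4.24132745e-01, -3.11259644e+00,  2.04258429e-03]), 'ft_force': array([ 0.51061743,  0.1785981 , -0.19834976]), 'moment': array([-0.03635376, -0.02540875, -0.01499129]), 'width': 87.66231078450582}
```

View pics/side0.png

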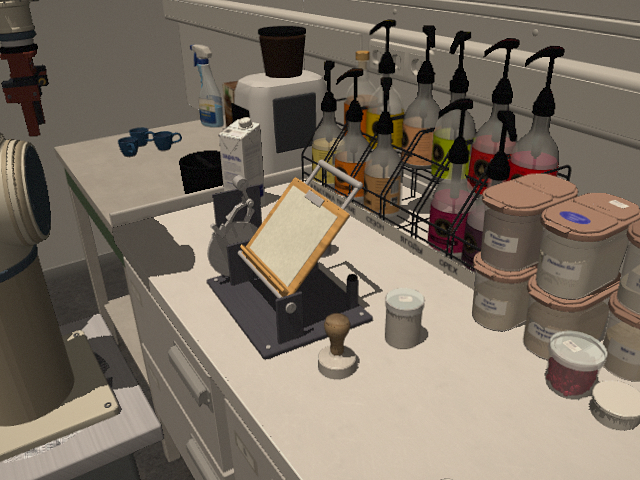

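View pics/top0.png

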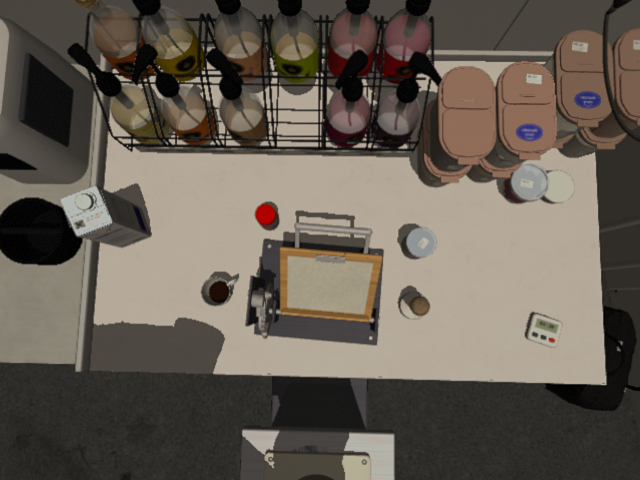

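The side view shows the board propped at (300,240) with the bar at (333,178). The top view shows the stand base corners at about (263,241), (383,252), (378,343) and (250,330), and the bar from (297,225) to (370,232). I'll zoom in to get exact points.

```bash
python3 - <<'E'
from h import *
a=cv2.imread("pics/top0.png")[200:360,220:420];cv2.imwrite("pics/ztop.png",cv2.resize(a,None,fx=3.7,fy=3.7,interpolation=cv2.INTER_CUBIC))
a=cv2.imread("pics/side0.png")[150:360,195:395];cv2.imwrite("pics/zside.png",cv2.resize(a,None,fx=2.8,fy=2.8,interpolation=cv2.INTER_CUBIC))
E
```

```text
(no output)
```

View pics/ztop.png

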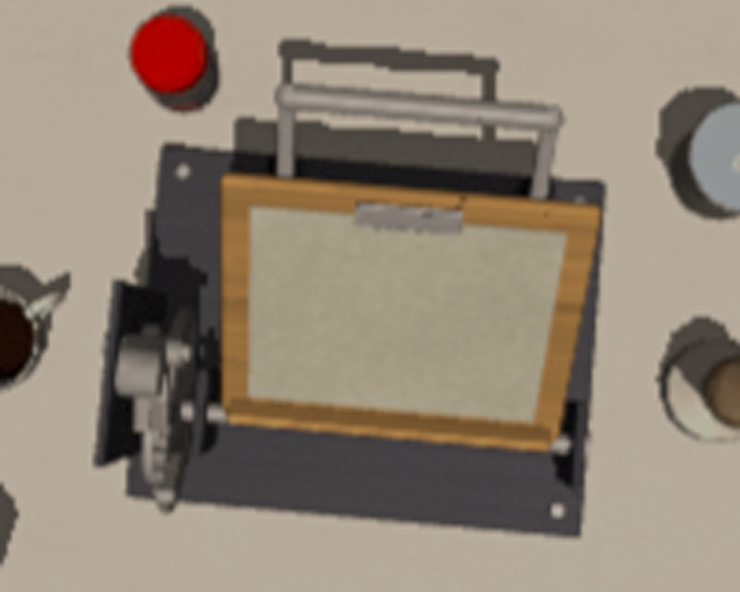

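View pics/zside.png

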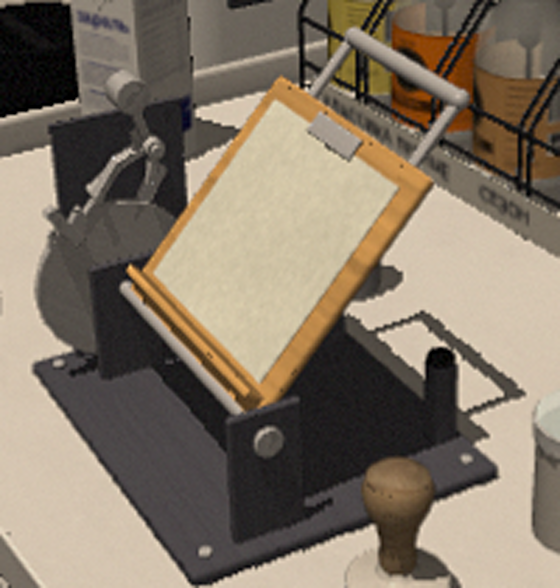

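```bash
python3 - <<'E'
from h import *
T,_=load("top0");S,_=load("side0")
ct=lambda p:np.array(p)/3.7+[220-.4,200-.4]
cs=lambda p:np.array(p)/2.8+[195-.3,150-.3]
B=onplane(T,ct([(128,493),(579,535),(604,183),(163,145)]),[0,0,1],10);print("base top nl nr fr fl",np.round(B,1).tolist())
print("edge len",[round(float(np.linalg.norm(B[i]-B[(i+1)%4])),1) for i in range(4)])
Bs=onplane(S,cs([(33,368),(200,580),(497,473)]),[0,0,1],10);print("side",np.round(Bs,1).tolist())
def t2(a,b):
    o1,d1=ray(T,ct([a]));o2,d2=ray(S,cs([b]));return tri(o1,d1[0],o2,d2[0])
L,e=t2((285,96),(356,37));print("barL",L,e)
Rr,e=t2((556,118),(459,98));print("barR",Rr,e,np.linalg.norm(L-Rr))
hp,e=t2((563,445),(268,440));print("hinge right pin",hp,e)
for b in (B,):
  ex=(b[2]+b[3]-b[0]-b[1]);ex/=np.linalg.norm(ex);ey=(b[0]+b[3]-b[1]-b[2]);ey/=np.linalg.norm(ey)
  print(np.degrees(np.arctan2(ex[1],ex[0])),np.degrees(np.arctan2(-ey[0],ey[1])))
print("yaw bar",np.degrees(np.arctan2(-(L-Rr)[0],(L-Rr)[1])))
yaw=np.arctan2(-(ey[0]),ey[1]);x=np.array([np.cos(yaw),np.sin(yaw),0]);y=np.array([-x[1],x[0],0])
C=B.mean(0);M=(L+Rr)/2
# origin: along x: 47.5 behind base centre ; along y from bar middle
O=C-47.5*x; O=O+((M-O)@y)*y;O[2]=0
print("origin",O,"yaw",yaw,"base y extents",(B-O)@y,(B-O)@x)
v=M-O-[0,0,75];dx=v@x;dz=v[2];r=np.hypot(dx,dz);print("bar rel",dx,dz,r,"exp",np.hypot(215,6.5),"angle",np.arctan2(dz,dx)+np.arctan2(6.5,215))
print("bystanders")
for n,c,h in(("cup",(219,290),56),("jar",(266,215),90),("tamper",(420,306),94),("shaker",(421,242),82)):
  P=onplane(T,[c],[0,0,1],h)[0];print(n,P,"stand",(P-O)@x,(P-O)@y)
E
```

```text
base top nl nr fr fl [[348.5, 138.8, 10.0], [331.5, -119.0, 10.0], [533.1, -131.7, 10.0], [549.7, 126.2, 10.0]]
edge len [258.4, 202.1, 258.5, 201.6]
side [[343.8, 131.1, 10.0], [331.7, -125.4, 10.0], [527.7, -138.6, 10.0]]
barL [546.5138442   41.64438923 228.01366787] 2.2346133864259587
barR [537.30011053 -80.47771934 230.80420031] 0.9855604113730576 122.50097698389463
hinge right pin [ 387.02881997 -104.36038191   69.48954   ] 5.773049330290787
-3.589672555957153 -3.7229939073019125
yaw bar -4.314614342387334
origin [392.23328     -9.67738151   0.        ] yaw -0.06497850171410693 base y extents [ 145.35040895 -113.07244322 -112.63924135  145.85657671] [-53.31438951 -53.53556443 148.53556443 148.31438951]
bar rel 149.99023077066454 154.40893409339418 215.26539028486522 exp 215.09823337256864 angle 0.8301366441595356
bystanders
cup [436.42408327 207.43466161  56.        ] stand 29.999854934753827 219.5232904875462
jar [587.54704309 112.58780972  90.        ] stand 186.96256121145976 134.68943441337075
tamper [ 414.51281568 -193.25741976   94.        ] stand 34.15288115610741 -181.74594593142174
shaker [ 541.04389481 -198.02395713   82.        ] stand 160.72643869271582 -178.28640871390994
```

```bash
cat >> h.py <<'E'
O=np.array([392.2,-9.7,0]);YAW=-0.067
X=np.array([np.cos(YAW),np.sin(YAW),0]);Y=np.array([-X[1],X[0],0])
def bar(th,ry=-8.0,k=0):
    # bar middle in world; ry: grip offset along y
    return O+X*(215*np.cos(th)+6.5*np.sin(th))+Y*0+np.array([0,0,75+215*np.sin(th)-6.5*np.cos(th)])
def shift(tcp,obs=None,yaw=YAW):
    obs=obs or ctrl.get_obs();M=R.from_rotvec(obs["orientation"]).as_matrix()
    d=M.T@(np.array(tcp)-obs["ee_pos"])
    a=np.arctan2(M[1,1],M[0,1]);dy=(yaw-a+np.pi/2)%np.pi-np.pi/2
    return np.round(d,1),round(-np.degrees(dy),2)
E
python3 - <<'E'
from h import *
print(ctrl.grip_point_offset)
b=bar(0.83);print(b);b[2]+=-19+90
print(shift(b))
E
```

```text
18.700000000000003
[541.75852919 -19.73544232 229.26855235]
(array([-527.3, -498.8,  -99.1]), np.float64(78.32))
```

Request:
move_arm(increments=[120,0,0,-60,0,120,0,0,-130,0,120,-60,-55,-130,10,120,-120,-110,-130,20,120,-180,-170,-130,30,120,-235,-225,-130,40,120,-290,-275,-130,50,120,-345,-330,-130,60,120,-400,-380,-130,70,120,-450,-430,-130,78.3,120,-500,-475,-120,78.3,120,-527.3,-498.8,-99,78.3])

```text
t: 1.65
ee_pos: [489.1, 65.2, 317.7]
orientation: [2.293, 2.145, 0.001]
ft_force: [0.7, 0.6, -0.9]
width: 46.3
```

```bash
python3 - <<'E'
from h import *
b=bar(0.83);b[2]+=-19+90
print(shift(b),ctrl.get_obs())
snap("wrist","w1")
E
```

```text
(array([-81.2,  58.2,  17.6]), np.float64(0.0)) {'t': 1.65, 'qpos': array([ 1.09036760e-01,  9.93571212e-02,  1.78625192e+00, -9.76146622e-04,
        1.25485445e+00,  1.76279937e-01]), 'qvel': array([-0.94256048,  0.38418864, -0.2143975 ,  0.00148901, -0.1613862 ,
       -0.93968486]), 'joint_torque': array([  4.56995264, -40.99408507, -28.54997993,  -0.10037182,
         0.50627461,   1.22164842]), 'ee_pos': array([489.11119779,  65.20547194, 317.74434897]), 'orientation': array([2.29349861e+00, 2.14488937e+00, 5.45775931e-04]), 'ft_force': array([ 0.68705911,  0.5856587 , -0.93571471]), 'moment': array([-0.06157239,  0.02765822,  0.01175674]), 'width': 46.310620198150886}
```

View pics/w1.png

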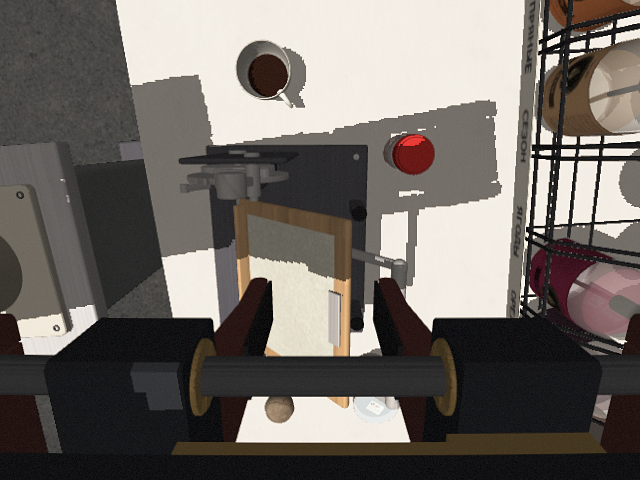

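The arm lags by about 100 mm. The wrist picture shows the bar's left end at (400,265), still ahead, so I'll carry on to the hover pose.

Request:
move_arm(increments=[120,-40,29,10,0,120,-81,58,17,0,120,-81,58,17,0,120,-81,58,17,0])

```text
t: 2.2
ee_pos: [543.2, -24.9, 299.1]
orientation: [2.296, 2.14, -0.005]
ft_force: [0.2, 0.3, -0.2]
width: 46.4
```

```bash
python3 - <<'E'
from h import *
b=bar(0.83);b[2]+=-19
im,o=snap("wrist","w2")
print(o["ee_pos"],shift(b),o["ft_force"]);print(proj(im,[bar(.83),bar(.83)+60*Y,bar(.83)-60*Y],o))
E
```

```text
[543.1993408  -24.85677965 299.07346764] (array([ 4.9, -1.8, 89.1]), np.float64(-0.14)) [ 0.15270354  0.32214239 -0.24647006]
[[321.90573828 240.02451756]
 [321.59740521 150.84584423]
 [322.18020355 319.05635171]]
```

View pics/w2.png

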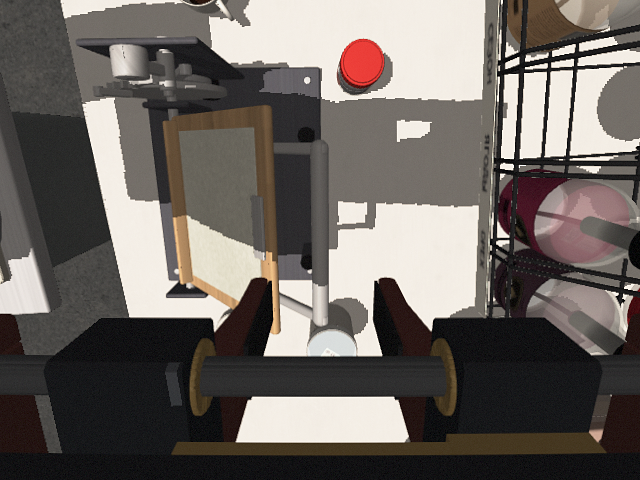

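The bar runs from (321,140) to (321,325), and I predicted u=322, so the position agrees. I'll descend onto it.

Request:
move_arm(increments=[120,5,-1.8,40,0,120,5,-1.8,75,0,120,5,-1.8,88,0,120,5,-1.8,88,0,170,5,-1.8,88,0,195,5,-1.8,88,0,195,5,-1.8,88,0,195,5,-1.8,88,0])

```text
t: 3.25
ee_pos: [541.9, -19.8, 211.7]
orientation: [2.295, 2.14, -0.004]
ft_force: [-0.2, 0.3, -0.3]
width: 20.9
```

```bash
python3 - <<'E'
from h import *
im,o=snap("wrist","w3");snap("side","s3")
print(o["ee_pos"],shift(bar(.83)-[0,0,18.7]),o["ft_force"],o["width"])
a=cv2.imread("pics/s3.png")[100:340,195:435];cv2.imwrite("pics/z3.png",np.hstack([cv2.resize(a,None,fx=1.66,fy=1.66),cv2.resize(cv2.imread("pics/w3.png"),None,fx=.6,fy=.83)[:398]]))
E
```

```text
[541.86278659 -19.75637529 211.68202163] (array([-0. ,  0. ,  0.9]), np.float64(-0.14)) [-0.15847458  0.29811906 -0.25877683] 20.911067970675486
```

View pics/z3.png

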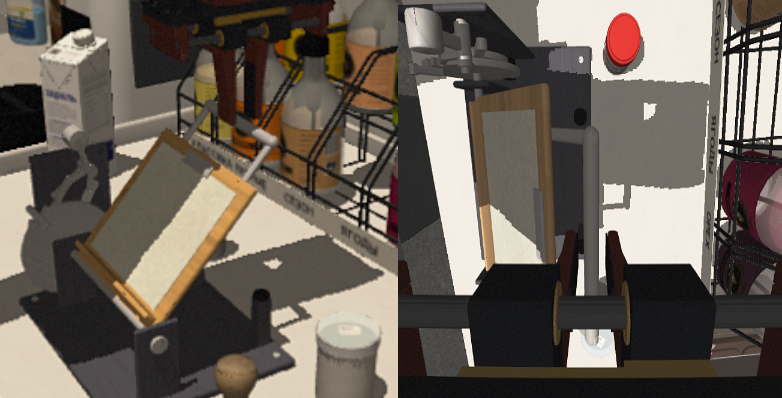

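The bar is between the fingers and centred in the wrist view (bar at 592, fingers at 570 and 613), with no contact. Closing now.

Request:
move_arm(increments=[225,0,0,0.5,0,255,0,0,0.9,0,255,0,0,0.9,0,255,0,0,0.9,0])

```text
t: 3.85
ee_pos: [541.4, -19.7, 210.3]
orientation: [2.295, 2.141, -0.005]
ft_force: [-0.5, 0.4, 0.0]
width: 0.7
```

```bash
cat >> h.py <<'E'
def arc(ths,th_obs=None,rad=0):
    o=ctrl.get_obs();p=o["ee_pos"]+np.array([0,0,18.7])-O-[0,0,75]
    th=np.arctan2(p[2],p@X)+np.arctan2(6.5,215);r=np.hypot(p[2],p@X)
    t=-X*np.sin(th)+np.array([0,0,np.cos(th)]);e=X*np.cos(th)+np.array([0,0,np.sin(th)])
    f=o["ft_force"]
    print("t",o["t"],"th %.3f r %.1f (215.1) ftan %.1f frad %.1f fy %.1f w %.1f"%(th,r,f@t,f@e,f@Y,o["width"]), "F",np.round(f,1),"M",np.round(o["moment"],2))
    for q in ths:
        s,y=shift(bar(q)-[0,0,18.7],o);print(q,s.tolist(),y)
E
python3 -c "
from h import *
arc([.83,.86,.9,.94,.98,1.0,1.02])"
```

```text
t 3.85 th 0.830 r 214.7 (215.1) ftan 0.4 frad -0.3 fy 0.4 w 0.7 F [-0.5  0.4  0. ] M [-0.07  0.07  0.03]
0.83 [-0.0, 0.4, -0.2] -0.14
0.86 [-0.1, -4.3, -4.7] -0.14
0.9 [-0.1, -10.8, -10.3] -0.14
0.94 [-0.1, -17.5, -15.8] -0.14
0.98 [-0.2, -24.4, -20.9] -0.14
1.0 [-0.2, -27.9, -23.4] -0.14
1.02 [-0.2, -31.5, -25.8] -0.14
```

Width 0.7 means the jaws shut on nothing. I'll look.

```bash
python3 - <<'E'
from h import *
im,o=snap("wrist","w4");snap("side","s4");snap("top","t4")
a=cv2.imread("pics/s4.png")[80:300,240:420];b=cv2.imread("pics/w4.png")[200:440,180:460]
cv2.imwrite("pics/z4.png",np.hstack([cv2.resize(a,(400,489)),cv2.resize(b,(400,489))]))
c=cv2.imread("pics/t4.png")[180:360,220:420];cv2.imwrite("pics/z4t.png",cv2.resize(c,None,fx=3,fy=3))
print(proj(load("s4")[0],[o["ee_pos"],o["ee_pos"]+[0,0,18.7]]))
E
```

```text
[[338.91794564 184.03438224]
 [338.95964103 173.58438322]]
```

View pics/z4.png

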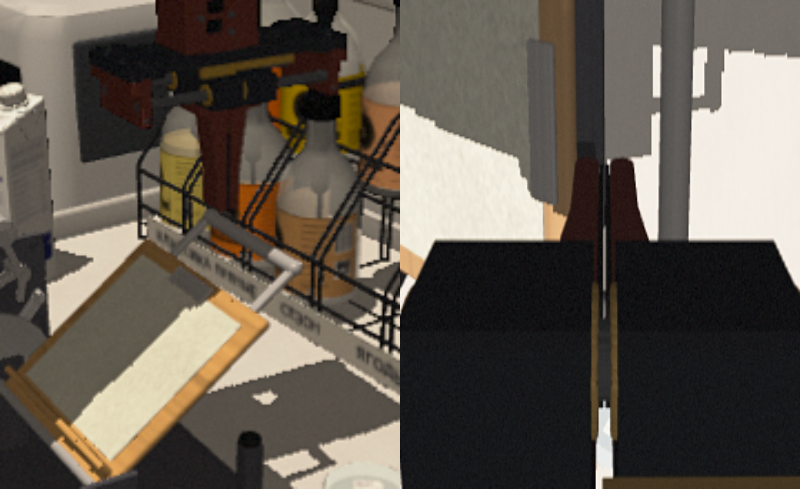

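View pics/z4t.png

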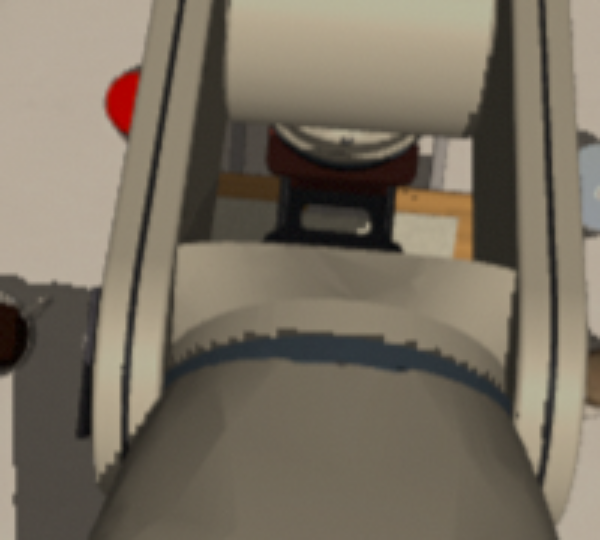

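```bash
python3 - <<'E'
from h import *
for tag,L,Rr in (("side0",(322.1,163.2),(358.9,185)),("s4",(334,177),(374,199))):
    im,_=load(tag)
    for p,yy in((L,60),(Rr,-60)):
        P=onplane(im,[p],Y,Y@O+yy)[0];v=P-O-[0,0,75];print(tag,P.round(1),v@X,v[2],"r",np.hypot(v@X,v[2]),"th",np.arctan2(v[2],v@X)+.03)
    for th in(.44,.63,.81,.83):print(th,proj(im,[bar(th)+60*Y,bar(th)-60*Y]).round(1).tolist())
S=load("side0")[0];s=load("s4")[0]
for t in("side0","s3","s4"):
    cv2.imwrite(f"pics/q{t}.png",cv2.resize(cv2.imread(f"pics/{t}.png")[150:330,195:395],None,fx=3,fy=3,interpolation=cv2.INTER_CUBIC))
E
```

```text
side0 [547.3  40.  228. ] 151.43391130727971 152.9511990911201 r 215.235449676006 th 0.8203828855966391
side0 [537.9 -79.6 229.8] 150.05635352274413 154.763612824196 r 215.5659645837914 th 0.8308396884978205
0.44 [[344.2, 193.3], [381.7, 217.7]]
0.63 [[334.9, 177.2], [372.6, 200.7]]
0.81 [[322.9, 164.0], [360.4, 186.7]]
0.83 [[321.3, 162.6], [358.8, 185.3]]
s4 [571.4  38.4 197.2] 175.59642817187213 122.2084251880882 r 213.93691774369378 th 0.638010691070571
s4 [567.9 -81.6 198.8] 180.13144070449803 123.79937682507165 r 218.57177684356728 th 0.6321328139520903
0.44 [[344.2, 193.3], [381.7, 217.7]]
0.63 [[334.9, 177.2], [372.6, 200.7]]
0.81 [[322.9, 164.0], [360.4, 186.7]]
0.83 [[321.3, 162.6], [358.8, 185.3]]
```

View pics/qs3.png

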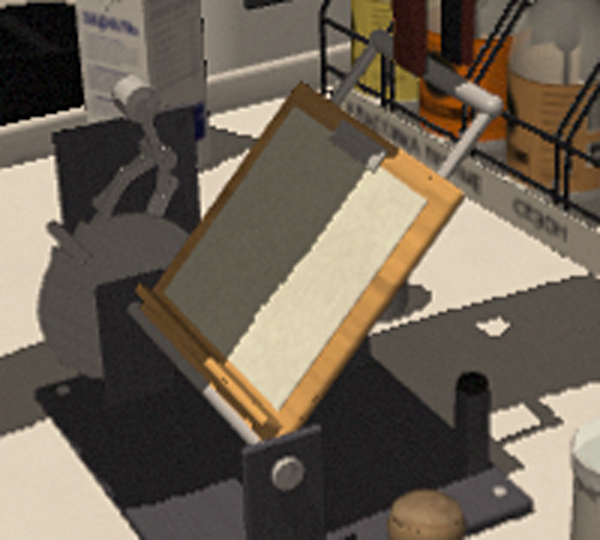

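View pics/qs4.png

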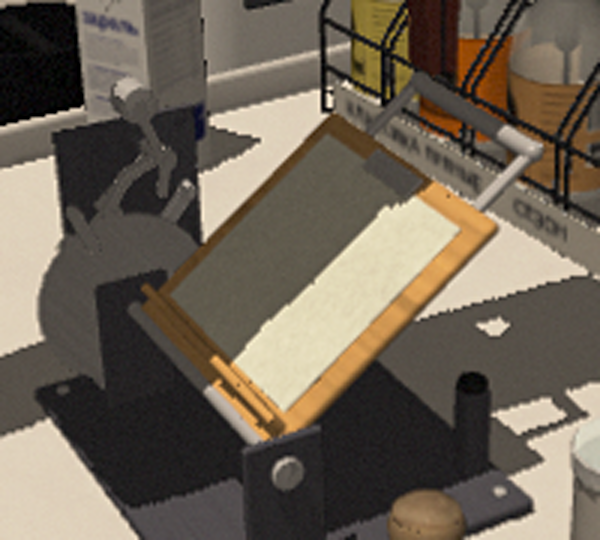

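```bash
python3 - <<'E'
from h import *
cv2.imwrite("pics/zz.png",np.hstack([cv2.resize(cv2.imread(f"pics/{t}.png")[130:210,310:380],(390,446),interpolation=cv2.INTER_CUBIC) for t in("s3","s4")]))
im,o=load("s3")
for t in("s3","s4"):
    im,_=load(t); 
for w,z in ((10.5+6,211.7),(0,211.7),(-16.5,211.7),):
    p=np.array([541.9,-19.8,z])-X*w;q=proj(im,[p,p+[0,0,18.7]]);print(w,((q-[310,130])*5.57).round(0).tolist())
E
```

```text
16.5 [[115.0, 307.0], [115.0, 249.0]]
0 [[163.0, 297.0], [163.0, 238.0]]
-16.5 [[209.0, 286.0], [210.0, 228.0]]
```

View pics/zz.png

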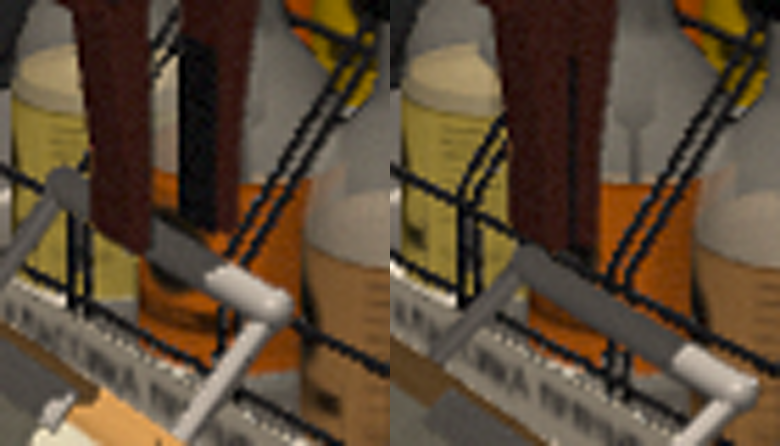

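```bash
python3 - <<'E'
from h import *
im,o=load("w4");M=R.from_rotvec(o["orientation"]).as_matrix()
for k in (0,10,18.7,30):
    print(k,proj(im,[o["ee_pos"]-M[:,2]*k+M[:,0]*10, o["ee_pos"]-M[:,2]*k-M[:,0]*10],o).round(1).tolist())
print(np.round(im["mount"],2).tolist())
im,o=load("w2")
for L in((321,141),(321,325)):
  print(onplane(im,[L],[0,0,1],229.4,o))
# jar cap in wrist: height check of camera: jar & world plane
print(onplane(im,[(308,80),(320,281)],[0,0,1],10,o), B if 0 else "expected far-left/right base bolts")
E
python3 - <<'E'
import cv2
a=cv2.imread("pics/w4.png")[240:360,250:400];cv2.imwrite("pics/zw4.png",cv2.resize(a,None,fx=4,fy=4))
E
```

```text
0 [[325.1, 265.8], [325.0, 301.9]]
10 [[325.2, 272.3], [325.1, 310.2]]
18.7 [[325.3, 278.6], [325.2, 318.0]]
30 [[325.5, 287.8], [325.4, 329.4]]
[[0.0, -0.97, -0.26, 71.9], [1.0, 0.0, -0.0, -1.18], [0.0, -0.26, 0.97, -184.33], [0.0, 0.0, 0.0, 1.0]]
[[545.82809172  46.34019085 229.4       ]]
[[536.54158516 -84.27609847 229.4       ]]
[[ 534.50951553  114.55584138   10.        ]
 [ 530.61483819 -133.97041758   10.        ]] expected far-left/right base bolts
```

View pics/zw4.png

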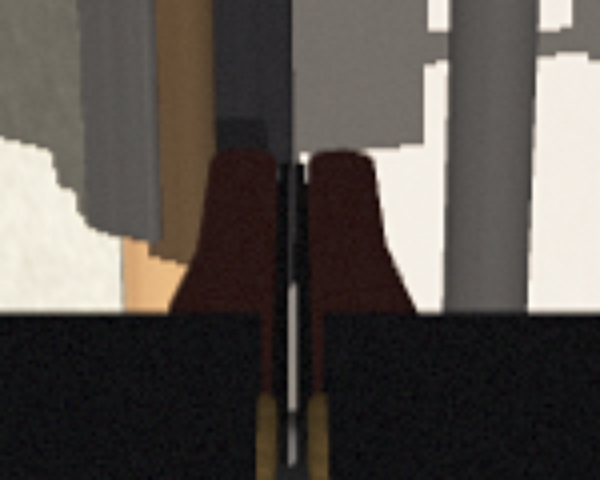

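Both the side and wrist views put the real fingertips about 17–18 mm behind the reported TCP. The bar was pinched at the very tips and squirted out, and the board dropped one notch to the third (about 0.635). I'll use an empirical offset with the TCP about 33 mm below the bar, then hover and regrasp.

```bash
sed -i 's/18\.7/33.0/g' h.py; python3 - <<'E'
from h import *
arc([.635]);b=bar(.635);print(b,shift(b+[0,0,30]),shift(b-[0,0,33]))
E
```

```text
t 4.0 th 0.874 r 225.2 (215.1) ftan -0.6 frad -0.7 fy -0.5 w 0.4 F [-0.  -0.5 -1. ] M [-0.08  0.04  0.01]
0.635 [0.2, 27.4, 46.0] -0.14
[568.74906168 -21.54651878 197.30019956] (array([ -0. ,  27.4, -17. ]), np.float64(-0.14)) (array([ 0.2, 27.4, 46. ]), np.float64(-0.14))
```

Request:
move_arm(increments=[255,0,0,-30,0,200,0,0,-50,0,120,0,14,-50,0,120,0,27.4,-40,0,120,0,27.4,-17,0,120,0,27.4,-17,0,120,0,27.4,-17,0])

```text
t: 4.88
ee_pos: [568.9, -21.5, 226.7]
orientation: [2.296, 2.142, -0.006]
ft_force: [0.1, 0.1, 0.8]
width: 46.4
```

```bash
python3 - <<'E'
from h import *
im,o=snap("wrist","w5");snap("side","s5")
arc([.635])
print(proj(im,[bar(.635)+66*Y,bar(.635)-66*Y],o))
a=cv2.imread("pics/s5.png")[130:250,290:410];b=cv2.imread("pics/w5.png")[100:400,180:480]
cv2.imwrite("pics/z5.png",np.hstack([cv2.resize(a,(400,400)),cv2.resize(b,(400,400))]))
E
```

```text
t 4.975 th 0.838 r 256.8 (215.1) ftan -0.9 frad 0.6 fy 0.0 w 46.4 F [ 1.1 -0.1 -0.1] M [-0.03  0.12  0.03]
0.635 [0.2, -0.5, 63.3] -0.14
[[324.49170338 151.33268719]
 [324.64142883 363.67509159]]
```

View pics/z5.png

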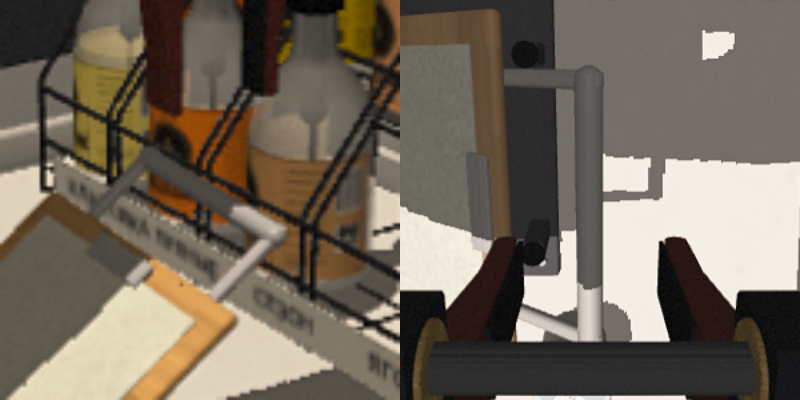

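The bar (590) is midway between the fingers (about 510 and 670). Descending 63 mm and closing slowly.

Request:
move_arm(increments=[120,0,-0.5,25,0,120,0,-0.5,50,0,120,0,-0.5,63,0,120,0,-0.5,63,0,180,0,-0.5,63,0,195,0,-0.5,63,0,195,0,-0.5,63,0])

```text
t: 5.85
ee_pos: [569.1, -21.8, 165.3]
orientation: [2.294, 2.14, -0.003]
ft_force: [0.7, 0.3, 0.6]
width: 21.8
```

```bash
python3 - <<'E'
from h import *
snap("side","s6")
arc([.635])
a=cv2.imread("pics/s6.png")[130:250,290:410]
cv2.imwrite("pics/z6.png",cv2.resize(a,(500,500)))
E
```

```text
t 5.9 th 0.637 r 215.8 (215.1) ftan 0.4 frad -0.4 fy 0.0 w 21.0 F [-0.5  0.   0.1] M [-0.07  0.12 -0.01]
0.635 [0.2, -0.3, 0.8] -0.14
```

View pics/z6.png

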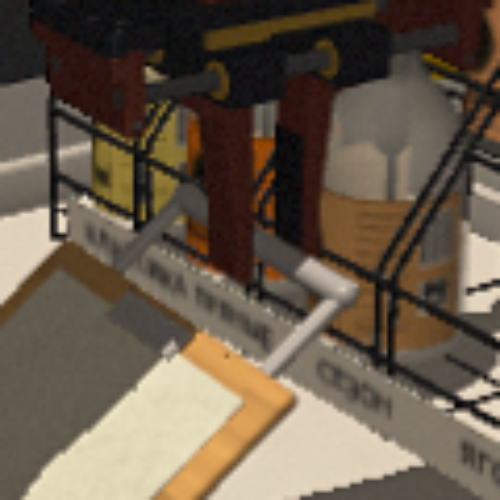

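The near finger now reaches well below the bar (tip at (230,280)). Closing.

Request:
move_arm(increments=[220,0,0,0.5,0,255,0,0,0.5,0,255,0,0,0.5,0])

```text
t: 6.28
ee_pos: [568.6, -21.7, 164.5]
orientation: [2.295, 2.141, -0.004]
ft_force: [-2.7, 0.3, -0.5]
width: 11.0
```

```bash
python3 - <<'E'
from h import *
arc([.635,.66,.70,.74,.78,.82,.86,.9])
E
```

```text
t 6.275 th 0.636 r 215.1 (215.1) ftan 1.2 frad -2.5 fy 0.1 w 11.0 F [-2.7  0.3 -0.5] M [-0.03  0.45  0.08]
0.635 [0.2, 0.1, 0.2] -0.14
0.66 [0.2, -3.0, -4.2] -0.14
0.7 [0.1, -8.2, -11.1] -0.14
0.74 [0.1, -13.7, -17.7] -0.14
0.78 [0.1, -19.4, -24.1] -0.14
0.82 [0.0, -25.4, -30.3] -0.14
0.86 [-0.0, -31.6, -36.2] -0.14
0.9 [-0.1, -38.1, -41.9] -0.14
```

Width 11–12 mm, so the bar is held. Raising along the arc, past the fourth notch.

Request:
move_arm(increments=[255,0,-3,-4.2,0,255,0,-8.2,-11.1,0,255,0,-13.7,-17.7,0,255,0,-19.4,-24.1,0,255,0,-25.4,-30.3,0,255,0,-31.6,-36.2,0,255,0,-38.1,-41.9,0,255,0,-38.1,-41.9,0])

```text
t: 7.28
ee_pos: [531.2, -19.3, 207.6]
orientation: [2.293, 2.139, -0.002]
ft_force: [4.2, -4.0, 2.7]
width: 11.3
```

```bash
python3 - <<'E'
from h import *
arc([.92,.94,.96,.98,1.0,1.01])
snap("side","s7")
cv2.imwrite("pics/z7.png",cv2.resize(cv2.imread("pics/s7.png")[110:310,195:395],(600,600)))
E
```

```text
t 7.275 th 0.902 r 216.4 (215.1) ftan -1.8 frad 4.8 fy -3.8 w 11.3 F [ 4.2 -4.   2.7] M [-0.75 -0.79 -0.01]
0.92 [0.2, -3.9, -1.5] -0.13
0.94 [0.2, -7.3, -4.2] -0.13
0.96 [0.2, -10.7, -6.8] -0.13
0.98 [0.2, -14.1, -9.4] -0.13
1.0 [0.1, -17.7, -11.9] -0.13
1.01 [0.1, -19.4, -13.1] -0.13
```

View pics/z7.png

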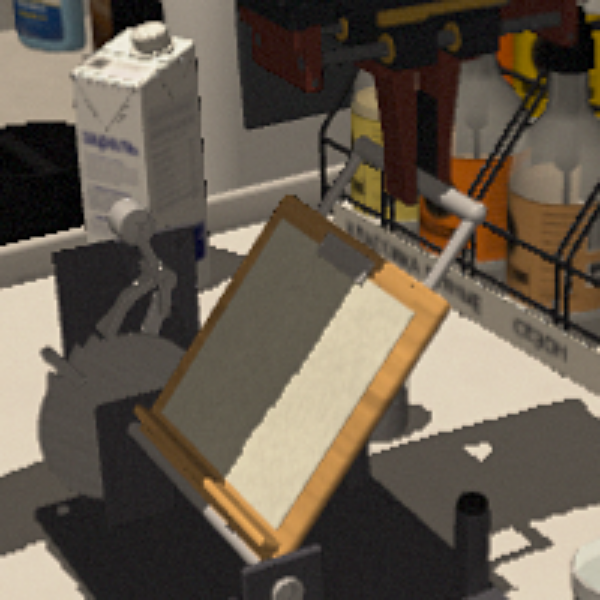

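The board followed and the pawl is still upright (weight at (130,218)). On to 1.0.

Request:
move_arm(increments=[255,0,-3,-1.5,0,255,0,-7.3,-4.2,0,255,0,-10.7,-6.8,0,255,0,-14.1,-9.4,0,255,0,-17.7,-11.9,0,255,0,-17.7,-11.9,0])

```text
t: 8.07
ee_pos: [515.2, -18.2, 220.5]
orientation: [2.291, 2.137, 0.002]
ft_force: [5.2, -4.1, 4.6]
width: 11.3
```

```bash
cat >> h.py <<'E'
def step(tag,ths):
    arc(ths);snap("side",tag)
    c=lambda t:cv2.resize(cv2.imread(f"pics/{t}.png")[160:280,195:295],(360,432),interpolation=cv2.INTER_CUBIC)
    cv2.imwrite(f"pics/p{tag}.png",np.hstack([c("s7"),c(tag)]))
E
python3 - <<'E'
from h import *
step("s8",[1.0,1.015,1.03,1.045,1.06])
E
```

```text
t 8.075 th 0.997 r 217.0 (215.1) ftan -2.2 frad 6.8 fy -3.8 w 11.3 F [ 5.2 -4.1  4.6] M [-0.78 -0.98 -0.05]
1.0 [0.3, -1.7, 1.1] -0.13
1.015 [0.3, -4.4, -0.7] -0.13
1.03 [0.2, -7.1, -2.5] -0.13
1.045 [0.2, -9.8, -4.2] -0.13
1.06 [0.2, -12.5, -5.9] -0.13
```

View pics/ps8.png

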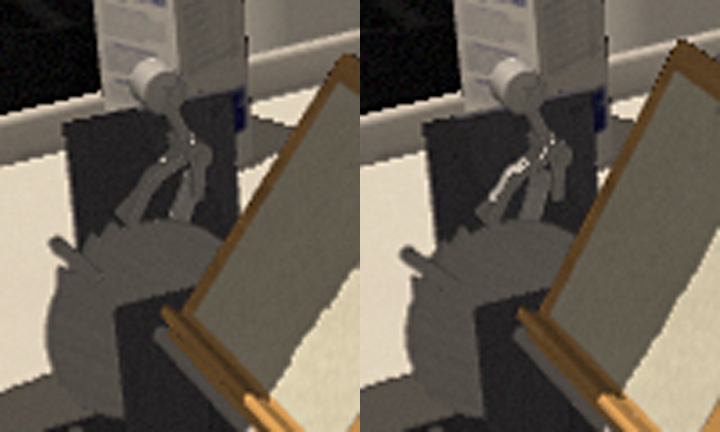

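Request:
move_arm(increments=[255,0,-3,-1,0,255,0,-7,-3.5,0,255,0,-7,-3.5,0])

```text
t: 8.5
ee_pos: [509.2, -17.9, 224.9]
orientation: [2.289, 2.136, 0.005]
ft_force: [4.3, -2.7, 4.8]
width: 11.0
```

```bash
python3 - <<'E'
from h import *
step("s9",[1.03,1.045,1.06,1.075,1.09])
E
```

```text
t 8.5 th 1.031 r 217.2 (215.1) ftan -1.4 frad 6.4 fy -2.4 w 11.0 F [ 4.3 -2.7  4.8] M [-0.67 -0.94  0.04]
1.03 [0.3, -1.0, 1.9] -0.13
1.045 [0.3, -3.7, 0.1] -0.13
1.06 [0.3, -6.5, -1.6] -0.13
1.075 [0.3, -9.2, -3.2] -0.13
1.09 [0.3, -12.0, -4.9] -0.13
```

View pics/ps9.png

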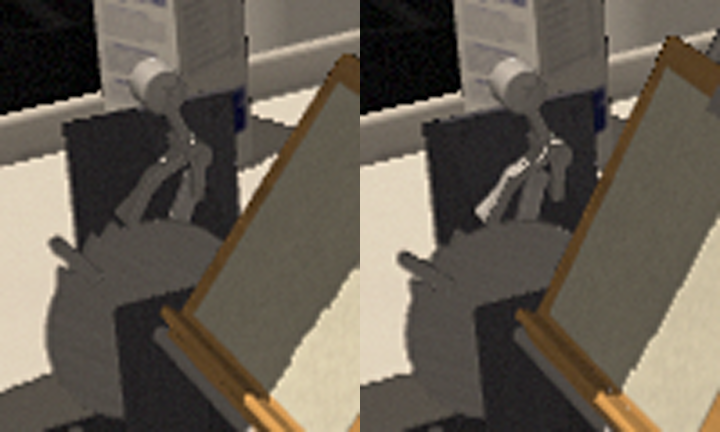

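Pawl still in (weight at (150,82) in the left crop and (510,82) in the right, unchanged). On with 6 mm steps.

Request:
move_arm(increments=[255,0,-3,-1,0,255,0,-6.5,-3,0,255,0,-6.5,-3,0])

```text
t: 8.93
ee_pos: [503.6, -17.5, 228.6]
orientation: [2.288, 2.135, 0.007]
ft_force: [4.4, -2.9, 2.9]
width: 11.1
```

```bash
python3 - <<'E'
from h import *
step("s10",[1.06,1.09])
E
```

```text
t 8.925 th 1.062 r 217.5 (215.1) ftan -2.6 frad 4.8 fy -2.6 w 11.1 F [ 4.4 -2.9  2.9] M [-0.68 -0.97 -0.  ]
1.06 [0.4, -0.9, 2.2] -0.12
1.09 [0.3, -6.4, -1.1] -0.12
```

View pics/ps10.png

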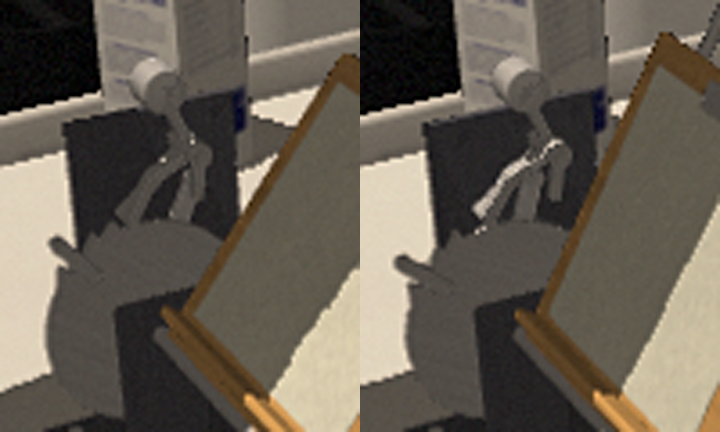

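Request:
move_arm(increments=[255,0,-3,-1,0,255,0,-6.5,-3,0,255,0,-6.5,-3,0])

```text
t: 9.35
ee_pos: [497.8, -17.2, 232.3]
orientation: [2.287, 2.134, 0.009]
ft_force: [4.0, -3.7, 5.3]
width: 11.0
```

```bash
cat >> h.py <<'E'
def wd(tag):
    g=lambda t:cv2.imread(f"pics/{t}.png").astype(float)[172:195,228:252]
    print("weight diff",[round(np.abs(g(t)-g("s8")).mean(),1) for t in("s9","s10",tag)])
E
python3 - <<'E'
from h import *
step("s11",[1.09,1.12]);wd("s11")
E
```

```text
t 9.35 th 1.093 r 217.7 (215.1) ftan -1.4 frad 6.7 fy -3.5 w 11.0 F [ 4.  -3.7  5.3] M [-0.62 -0.83 -0.02]
1.09 [0.4, -0.7, 2.6] -0.12
1.12 [0.3, -6.3, -0.5] -0.12
weight diff [np.float64(1.8), np.float64(4.9), np.float64(10.5)]
```

View pics/ps11.png

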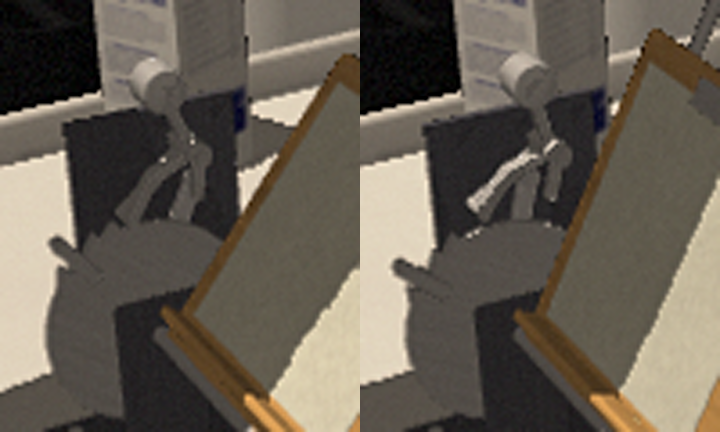

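The weight has started to swing right (150 to 168 in the crop), so the cam is lifting the pawl. Smaller steps now.

Request:
move_arm(increments=[255,0,-2,-0.8,0,255,0,-4,-1.6,0,255,0,-4,-1.6,0])

```text
t: 9.78
ee_pos: [494.4, -17.0, 234.3]
orientation: [2.286, 2.133, 0.01]
ft_force: [4.2, -3.2, 2.9]
width: 11.1
```

```bash
python3 - <<'E'
from h import *
step("s12",[1.11,1.12]);wd("s12")
E
```

```text
t 9.775 th 1.111 r 217.9 (215.1) ftan -2.7 frad 4.5 fy -2.9 w 11.1 F [ 4.2 -3.2  2.9] M [-0.6  -0.89  0.07]
1.11 [0.4, -1.1, 2.6] -0.12
1.12 [0.4, -2.9, 1.5] -0.12
weight diff [np.float64(1.8), np.float64(4.9), np.float64(13.1)]
```

View pics/ps12.png

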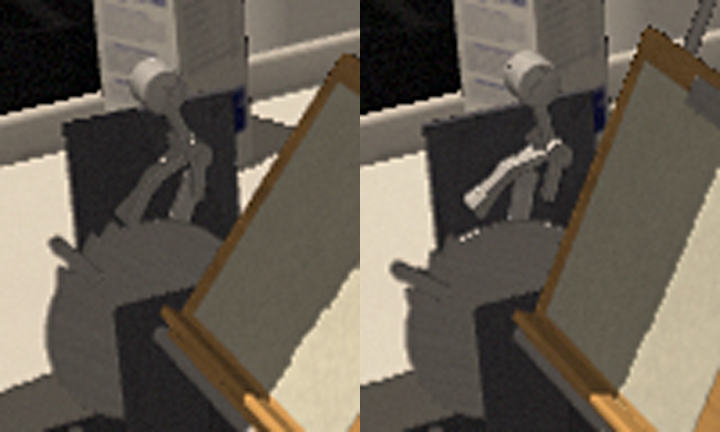

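Request:
move_arm(increments=[255,0,-2,-0.9,0,255,0,-4,-1.8,0,255,0,-4,-1.8,0])

```text
t: 10.2
ee_pos: [490.6, -16.7, 236.4]
orientation: [2.286, 2.133, 0.011]
ft_force: [4.0, -3.2, 5.4]
width: 11.4
```

```bash
python3 - <<'E'
from h import *
step("s13",[1.13,1.14]);wd("s13")
E
```

```text
t 10.2 th 1.131 r 218.0 (215.1) ftan -1.5 frad 6.7 fy -2.9 w 11.4 F [ 4.  -3.2  5.4] M [-0.66 -0.78  0.02]
1.13 [0.4, -1.1, 2.7] -0.12
1.14 [0.4, -3.0, 1.7] -0.12
weight diff [np.float64(1.8), np.float64(4.9), np.float64(15.2)]
```

View pics/ps13.png

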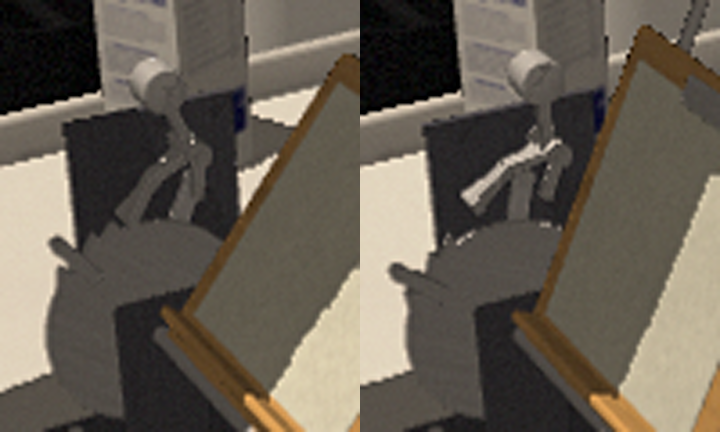

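Request:
move_arm(increments=[255,0,-2,-0.9,0,255,0,-4,-1.8,0,255,0,-4,-1.8,0])

```text
t: 10.62
ee_pos: [486.9, -16.5, 238.4]
orientation: [2.285, 2.132, 0.012]
ft_force: [4.2, -3.8, 5.5]
width: 11.1
```

```bash
python3 - <<'E'
from h import *
step("s14",[1.15,1.16]);wd("s14")
E
```

```text
t 10.625 th 1.151 r 218.2 (215.1) ftan -1.8 frad 6.8 fy -3.5 w 11.1 F [ 4.2 -3.8  5.5] M [-0.65 -0.75 -0.06]
1.15 [0.4, -1.2, 2.8] -0.12
1.16 [0.4, -3.1, 1.9] -0.12
weight diff [np.float64(1.8), np.float64(4.9), np.float64(16.9)]
```

View pics/ps14.png

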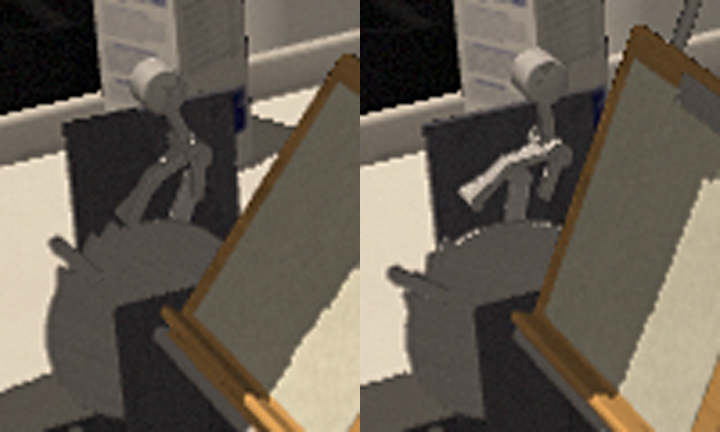

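Request:
move_arm(increments=[255,0,-2,-0.8,0,255,0,-4,-1.6,0,255,0,-4,-1.6,0])

```text
t: 11.05
ee_pos: [483.1, -16.1, 240.2]
orientation: [2.285, 2.132, 0.012]
ft_force: [3.7, -4.2, 5.2]
width: 11.3
```

```bash
python3 - <<'E'
from h import *
step("s15",[1.17,1.18]);wd("s15")
E
```

```text
t 11.05 th 1.170 r 218.1 (215.1) ftan -1.6 frad 6.3 fy -4.0 w 11.3 F [ 3.7 -4.2  5.2] M [-0.57 -0.85  0.07]
1.17 [0.4, -1.3, 2.7] -0.11
1.18 [0.4, -3.2, 1.8] -0.11
weight diff [np.float64(1.8), np.float64(4.9), np.float64(18.4)]
```

View pics/ps15.png

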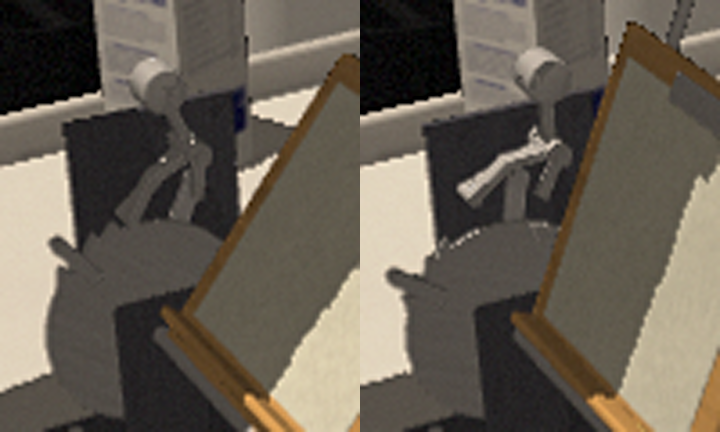

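Request:
move_arm(increments=[255,0,-2,-0.8,0,255,0,-4,-1.6,0,255,0,-4,-1.6,0])

```text
t: 11.48
ee_pos: [479.4, -15.8, 242.0]
orientation: [2.284, 2.132, 0.013]
ft_force: [2.7, -3.4, 5.3]
width: 10.8
```

```bash
python3 - <<'E'
from h import *
step("s16",[1.19,1.2]);wd("s16")
E
```

```text
t 11.475 th 1.189 r 218.2 (215.1) ftan -0.7 frad 6.0 fy -3.2 w 10.8 F [ 2.7 -3.4  5.3] M [-0.6  -0.82  0.03]
1.19 [0.3, -1.6, 2.8] -0.12
1.2 [0.3, -3.5, 1.9] -0.12
weight diff [np.float64(1.8), np.float64(4.9), np.float64(20.7)]
```

View pics/ps16.png

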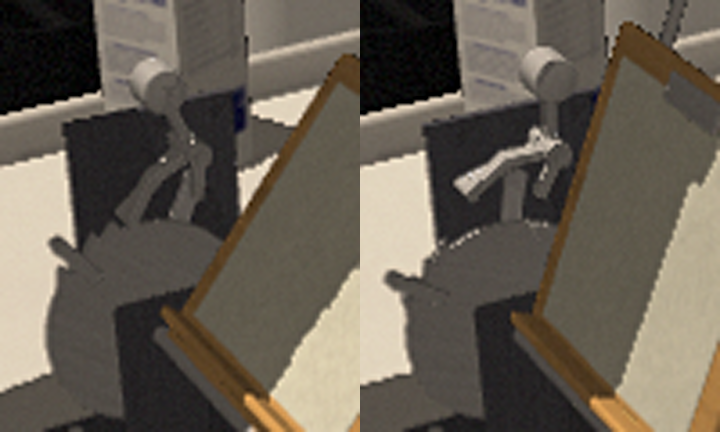

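Still rising and not tipped yet. Another 4 mm.

Request:
move_arm(increments=[255,0,-2,-0.7,0,255,0,-4,-1.5,0,255,0,-4,-1.5,0])

```text
t: 11.9
ee_pos: [475.6, -15.5, 243.5]
orientation: [2.284, 2.132, 0.014]
ft_force: [3.2, -2.8, 5.1]
width: 10.9
```

```bash
python3 - <<'E'
from h import *
step("s17",[1.21,1.22]);wd("s17")
E
```

```text
t 11.9 th 1.208 r 218.2 (215.1) ftan -1.3 frad 6.0 fy -2.6 w 10.9 F [ 3.2 -2.8  5.1] M [-0.56 -0.87  0.02]
1.21 [0.2, -1.6, 2.7] -0.11
1.22 [0.2, -3.6, 1.8] -0.11
weight diff [np.float64(1.8), np.float64(4.9), np.float64(25.8)]
```

View pics/ps17.png

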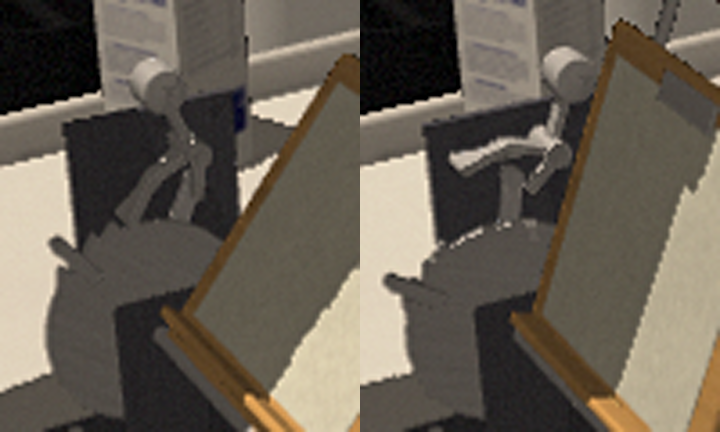

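The weight has gone past the pivot and the pawl has tipped out. I'll feel for the stop in 2 mm steps from a tangential baseline of about −1.5 N.

Request:
move_arm(increments=[255,0,-2,-0.8,0,255,0,-3,-1.1,0,255,0,-3,-1.1,0])

```text
t: 12.32
ee_pos: [472.9, -15.3, 244.7]
orientation: [2.284, 2.132, 0.015]
ft_force: [4.2, -2.6, 4.5]
width: 11.0
```

```bash
python3 - <<'E'
from h import *
step("s18",[1.22,1.23]);wd("s18")
E
```

```text
t 12.325 th 1.221 r 218.3 (215.1) ftan -2.5 frad 5.7 fy -2.3 w 11.0 F [ 4.2 -2.6  4.5] M [-0.56 -0.96  0.03]
1.22 [0.2, -1.0, 3.1] -0.11
1.23 [0.2, -2.9, 2.2] -0.11
weight diff [np.float64(1.8), np.float64(4.9), np.float64(25.8)]
```

View pics/ps18.png

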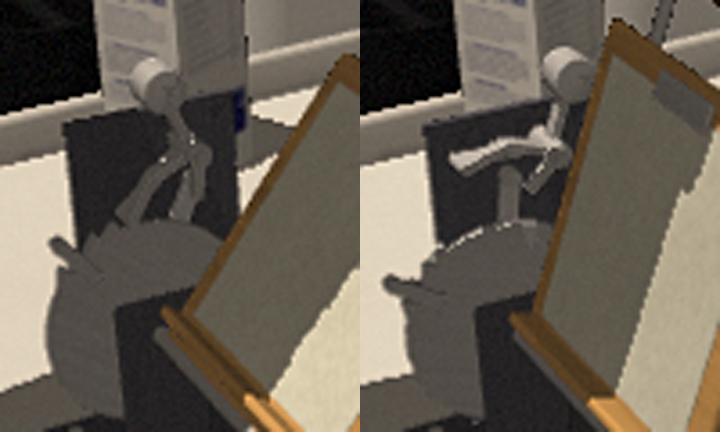

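The pawl stays tipped in the same position as in the last picture. Feeling on.

Request:
move_arm(increments=[255,0,-1.5,-0.5,0,255,0,-2,-0.7,0,255,0,-2,-0.7,0])

```text
t: 12.75
ee_pos: [471.4, -15.1, 245.4]
orientation: [2.284, 2.131, 0.016]
ft_force: [5.2, -3.9, 3.5]
width: 11.3
```

```bash
python3 -c "
from h import *
arc([])"
```

```text
t 12.75 th 1.229 r 218.4 (215.1) ftan -3.9 frad 5.1 fy -3.5 w 11.3 F [ 5.2 -3.9  3.5] M [-0.59 -1.08  0.04]
```

Request:
move_arm(increments=[255,0,-1.5,-0.5,0,255,0,-2,-0.7,0,255,0,-2,-0.7,0])

```text
t: 13.12
ee_pos: [470.0, -15.0, 246.0]
orientation: [2.283, 2.13, 0.017]
ft_force: [6.7, -3.3, 2.2]
width: 11.0
```

```bash
python3 -c "
from h import *
arc([])"
```

```text
t 13.125 th 1.236 r 218.4 (215.1) ftan -5.8 frad 4.4 fy -2.8 w 11.0 F [ 6.7 -3.3  2.2] M [-0.6  -1.32  0.01]
```

Request:
move_arm(increments=[255,0,-1.5,-0.5,0,255,0,-2.3,-0.7,0,255,0,-2.3,-0.7,0])

```text
t: 13.5
ee_pos: [468.7, -14.9, 246.5]
orientation: [2.282, 2.129, 0.019]
ft_force: [6.7, -3.1, 0.2]
width: 11.1
```

```bash
python3 -c "
from h import *
arc([])"
```

```text
t 13.5 th 1.242 r 218.4 (215.1) ftan -6.4 frad 2.5 fy -2.7 w 11.1 F [ 6.7 -3.1  0.2] M [-0.56 -1.53  0.05]
```

Request:
move_arm(increments=[255,0,-1.5,-0.5,0,255,0,-2.3,-0.7,0,255,0,-2.3,-0.7,0])

```text
t: 13.88
ee_pos: [467.5, -14.8, 247.1]
orientation: [2.281, 2.128, 0.021]
ft_force: [8.3, -4.2, -0.4]
width: 11.0
```

```bash
python3 -c "
from h import *
step('s19',[1.2]);wd('s19')"
```

```text
t 13.875 th 1.248 r 218.6 (215.1) ftan -8.2 frad 2.3 fy -3.7 w 11.0 F [ 8.3 -4.2 -0.4] M [-0.62 -1.64  0.02]
1.2 [0.1, 8.3, 7.3] -0.12
weight diff [np.float64(1.8), np.float64(4.9), np.float64(25.7)]
```

View pics/ps19.png

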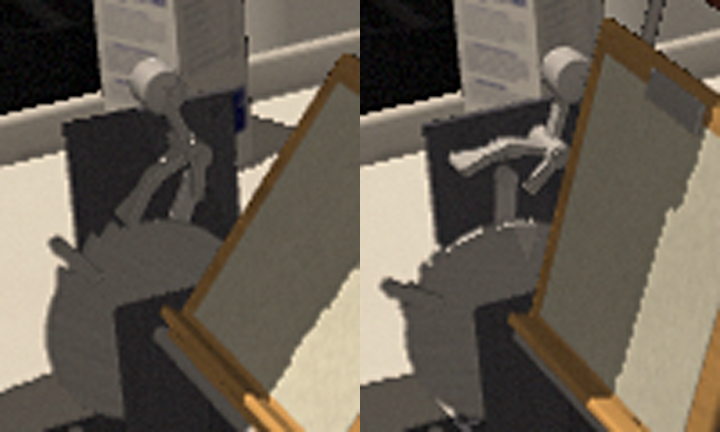

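The push is 6–7 N above baseline, which is inside the 6–10 N band, and the pawl is out. Now lowering gently.

```bash
cat >> h.py <<'E'
def rows(ths,d0=0,d1=0,grip=255):
    o=ctrl.get_obs();out=[]
    for i,q in enumerate(ths):
        f=i/max(1,len(ths)-1);dr=d0+(d1-d0)*f
        P=bar(q)-[0,0,33]+dr*(X*np.cos(q)+np.array([0,0,np.sin(q)]))
        s,_=shift(P,o);out+=[grip,0,float(s[1]),float(s[2]),0]
    arc([]);print(out)
E
python3 -c "
from h import *
rows([1.24,1.22,1.19,1.15,1.11,1.07,1.03,.99,.95,.91,.87,.84],3,1)"
```

```text
t 13.925 th 1.249 r 218.5 (215.1) ftan -9.4 frad 2.0 fy -2.2 w 10.9 F [ 9.4 -2.9 -1.1] M [-0.6  -1.69 -0.  ]
[255, 0, 1.5, 1.1, 0, 255, 0, 5.5, 2.9, 0, 255, 0, 11.3, 5.8, 0, 255, 0, 19.1, 9.8, 0, 255, 0, 26.7, 14.1, 0, 255, 0, 34.0, 18.7, 0, 255, 0, 41.2, 23.6, 0, 255, 0, 48.2, 28.7, 0, 255, 0, 55.0, 34.2, 0, 255, 0, 61.5, 39.9, 0, 255, 0, 67.8, 45.8, 0, 255, 0, 72.3, 50.5, 0]
```

Request:
move_arm(increments=[255,0,1.5,1,0,255,0,5.5,2.9,0,255,0,11.3,5.8,0,255,0,19,9.8,0,255,0,26.7,14,0,255,0,34,18.7,0,255,0,41.2,23.6,0,255,0,48.2,28.7,0,255,0,55,34.2,0,255,0,61.5,39.9,0,255,0,67.8,45.8,0,255,0,72.3,50.5,0])

```text
t: 15.42
ee_pos: [541.4, -19.8, 198.5]
orientation: [2.281, 2.128, 0.023]
ft_force: [5.1, -1.3, 6.2]
width: 11.4
```

```bash
python3 -c "
from h import *
step('s20',[])
rows([.83,.8,.76,.72,.68,.64,.6,.56,.52,.48,.44,.41],1,0)"
```

```text
t 15.425 th 0.838 r 216.4 (215.1) ftan 0.3 frad 8.1 fy -0.9 w 11.4 F [ 5.1 -1.3  6.2] M [-0.18 -0.57  0.1 ]
t 15.475 th 0.835 r 216.3 (215.1) ftan -1.6 frad 9.4 fy -0.5 w 11.0 F [ 7.5 -1.   5.9] M [-0.2  -1.01  0.06]
[255, 0, 0.6, 1.0, 0, 255, 0, 5.0, 5.8, 0, 255, 0, 10.7, 12.3, 0, 255, 0, 16.1, 19.1, 0, 255, 0, 21.2, 26.0, 0, 255, 0, 26.0, 33.2, 0, 255, 0, 30.5, 40.5, 0, 255, 0, 34.8, 48.0, 0, 255, 0, 38.7, 55.7, 0, 255, 0, 42.3, 63.5, 0, 255, 0, 45.6, 71.5, 0, 255, 0, 47.9, 77.5, 0]
```

View pics/s20.png

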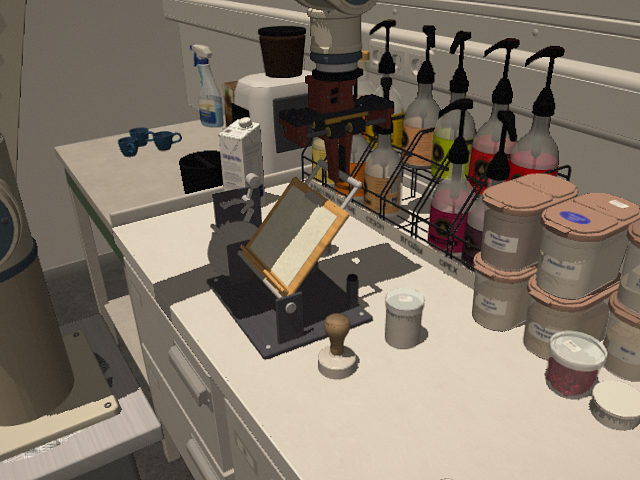

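```bash
python3 -c "
from h import *
im,_=load('top0')
for z in(0,60,120,150):print(z,onplane(im,[(250,150),(320,150),(370,148)],[0,0,1],z).round().tolist())
s,_=load('side0')
for p in ((395,217),(400,180)): print(onplane(s,[p],[1,0,0],790).round())
"
```

```text
0 [[751.0, 166.0, 0.0], [754.0, 9.0, 0.0], [761.0, -103.0, 0.0]]
60 [[731.0, 155.0, 60.0], [734.0, 8.0, 60.0], [740.0, -97.0, 60.0]]
120 [[711.0, 145.0, 120.0], [714.0, 7.0, 120.0], [720.0, -91.0, 120.0]]
150 [[701.0, 140.0, 150.0], [704.0, 7.0, 150.0], [709.0, -88.0, 150.0]]
[[790. 116.  27.]]
[[790. 107. 118.]]
```

Request:
move_arm(increments=[255,0,1,1,0,255,0,5,5.8,0,255,0,10.7,12.3,0,255,0,16,19,0,255,0,21.2,26,0,255,0,26,33.2,0,255,0,30.5,40.5,0,255,0,34.8,48,0,255,0,38.7,55.7,0,255,0,42.3,63.5,0,255,0,45.6,71.5,0,255,0,47.9,77.5,0])

```text
t: 16.98
ee_pos: [591.7, -23.0, 121.0]
orientation: [2.282, 2.129, 0.023]
ft_force: [5.7, 1.0, 2.3]
width: 11.4
```

```bash
python3 -c "
from h import *
step('s21',[])
rows([.4,.37,.34,.3,.26,.22,.19,.16,.14,.12,.1,.08],0,0)"
```

```text
t 16.975 th 0.407 r 215.0 (215.1) ftan -0.1 frad 6.0 fy 1.4 w 11.4 F [5.7 1.  2.3] M [-0.03 -0.68  0.06]
t 17.025 th 0.404 r 215.0 (215.1) ftan -2.5 frad 7.3 fy 1.2 w 11.1 F [7.8 0.7 0.6] M [-0.03 -1.1   0.11]
[255, 0, 0.4, 0.7, 0, 255, 0, 2.5, 6.8, 0, 255, 0, 4.4, 13.0, 0, 255, 0, 6.6, 21.3, 0, 255, 0, 8.6, 29.7, 0, 255, 0, 10.1, 38.1, 0, 255, 0, 11.1, 44.5, 0, 255, 0, 11.9, 50.9, 0, 255, 0, 12.3, 55.2, 0, 255, 0, 12.6, 59.5, 0, 255, 0, 12.8, 63.8, 0, 255, 0, 13.0, 68.1, 0]
```

View pics/s21.png

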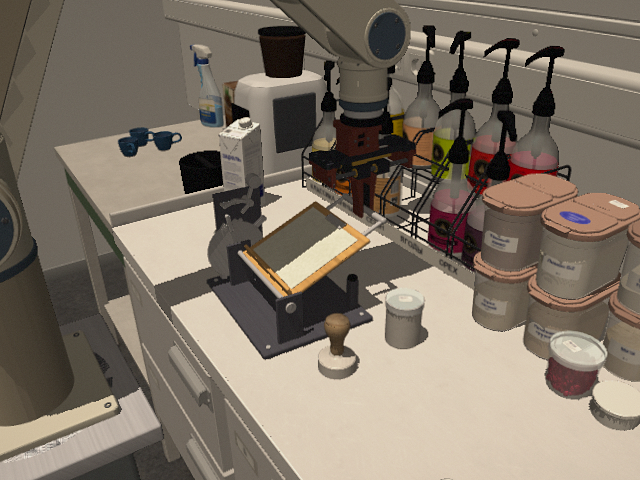

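The board is following down at 0.40 and the pawl weight is still out. The rack front is at x ≥ 700–740, and the gripper body will reach about 696 at its lowest. Continuing.

Request:
move_arm(increments=[255,0,0.5,1,0,255,0,2.5,6.8,0,255,0,4.4,13,0,255,0,6.5,21,0,255,0,8.5,29,0,255,0,10,37,0,255,0,11,44,0,255,0,11.9,50,0,255,0,12.3,55,0,255,0,12.6,59.5,0,255,0,12.8,63.8,0,255,0,13,67,0])

```text
t: 18.52
ee_pos: [606.6, -23.8, 53.2]
orientation: [2.283, 2.129, 0.024]
ft_force: [4.4, -0.2, 3.3]
width: 11.0
```

```bash
python3 -c "
from h import *
step('s22',[])
rows([.08,.065,.05,.04,.03,.02,.01,0,-.005],0,0)"
```

```text
t 18.525 th 0.082 r 215.2 (215.1) ftan 3.0 frad 4.7 fy 0.1 w 11.0 F [ 4.4 -0.2  3.3] M [-0.13 -0.63  0.01]
t 18.575 th 0.081 r 215.1 (215.1) ftan 1.6 frad 6.0 fy -0.2 w 11.1 F [ 5.8 -0.6  2. ] M [-0.18 -0.82  0.1 ]
[255, 0, -0.0, 0.2, 0, 255, 0, 0.0, 3.5, 0, 255, 0, 0.0, 6.7, 0, 255, 0, -0.0, 8.8, 0, 255, 0, -0.0, 11.0, 0, 255, 0, -0.1, 13.1, 0, 255, 0, -0.2, 15.3, 0, 255, 0, -0.3, 17.4, 0, 255, 0, -0.4, 18.5, 0]
```

View pics/s22.png

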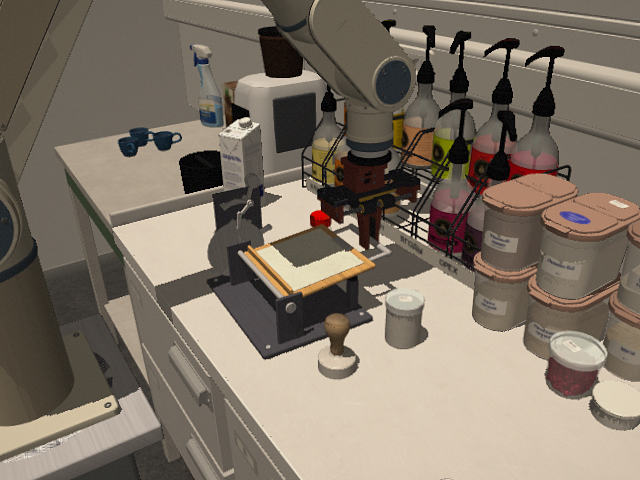

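Request:
move_arm(increments=[255,0,0,2,0,255,0,0,4.5,0,255,0,0,7,0,255,0,0,9,0,255,0,0,11,0,255,0,0,13,0,255,0,-0.1,15,0,255,0,-0.2,16,0,255,0,-0.2,16,0])

```text
t: 19.7
ee_pos: [607.1, -23.8, 36.3]
orientation: [2.283, 2.129, 0.024]
ft_force: [7.2, -2.0, -1.3]
width: 11.6
```

```bash
python3 -c "
from h import *
step('s23',[0,-.01]);step('s23',[])"
```

```text
t 19.7 th 0.004 r 215.4 (215.1) ftan -1.3 frad 7.3 fy -1.5 w 11.6 F [ 7.2 -2.  -1.3] M [-0.4  -0.91  0.06]
0 [-0.3, -0.3, 0.8] -0.17
-0.01 [-0.3, -0.5, 3.0] -0.17
t 19.75 th 0.004 r 215.4 (215.1) ftan -0.1 frad 7.2 fy -1.1 w 10.9 F [ 7.1 -1.6 -0.1] M [-0.38 -0.88  0.06]
```

View pics/ps23.png

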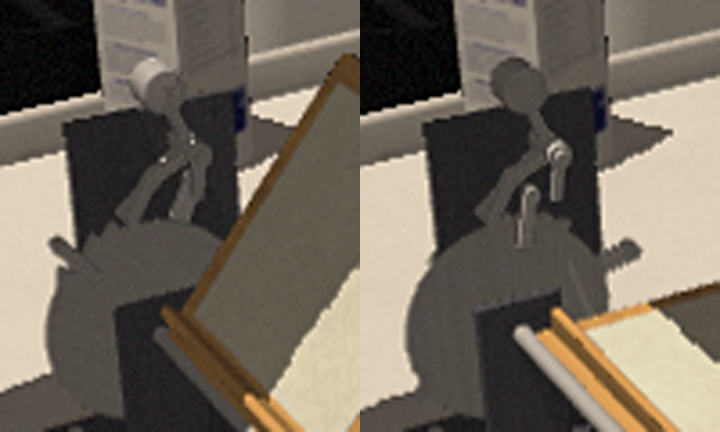

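The pawl weight has returned left, so the pawl is reset. I'll press lightly to confirm the board is fully seated.

Request:
move_arm(increments=[255,0,0,1.5,0,255,0,0,3,0,255,0,0,3,0])

```text
t: 20.18
ee_pos: [606.9, -23.8, 32.5]
orientation: [2.284, 2.129, 0.024]
ft_force: [6.2, -1.9, -1.0]
width: 10.9
```

```bash
python3 -c "
from h import *
arc([])"
```

```text
t 20.175 th -0.014 r 215.4 (215.1) ftan -1.0 frad 6.3 fy -1.5 w 10.9 F [ 6.2 -1.9 -1. ] M [-0.42 -0.82  0.03]
```

Request:
move_arm(increments=[255,0,0,1.5,0,255,0,0,2.5,0,255,0,0,2.5,0])

```text
t: 20.55
ee_pos: [607.0, -23.8, 31.8]
orientation: [2.284, 2.129, 0.024]
ft_force: [-3.3, -1.0, 22.5]
width: 11.1
```

```bash
python3 -c "
from h import *
step('s24',[])
cv2.imwrite('pics/z24.png',cv2.resize(cv2.imread('pics/s24.png')[200:340,220:420],(800,560)))"
```

```text
t 20.55 th -0.017 r 215.5 (215.1) ftan 22.4 frad -3.6 fy -1.2 w 11.1 F [-3.3 -1.  22.5] M [-0.45  0.48  0.04]
```

View pics/z24.png

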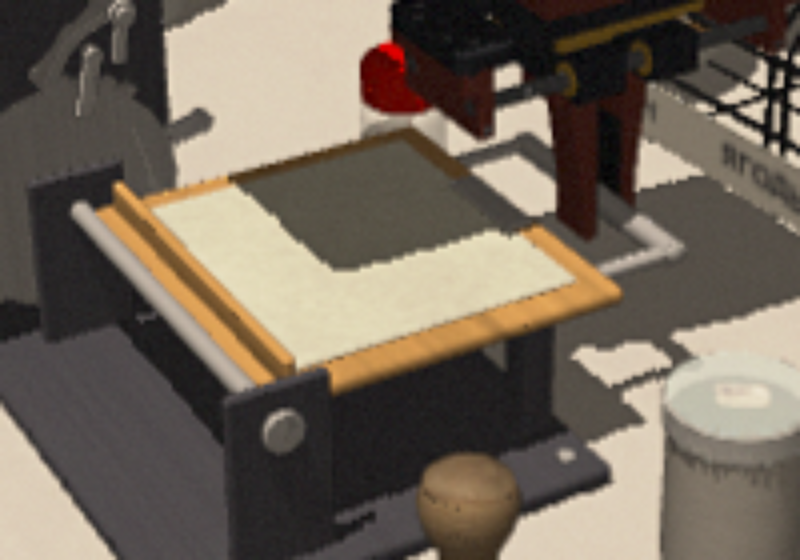

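The board is seated firmly (22 N up), so true zero sits 3.5 mm below my model. I'll correct the offset and raise to about 0.53.

```bash
sed -i 's/33\.0/36.5/g; s/0,33\]/0,36.5]/g' h.py; python3 -c "
from h import *
rows([.02,.05,.09,.135,.18,.225,.27,.315,.36,.405,.45,.48],0,0)"
```

```text
t 20.6 th -0.001 r 215.4 (215.1) ftan 22.6 frad -3.2 fy -1.1 w 11.2 F [-3.2 -0.9 22.6] M [-0.41  0.45  0.05]
[255, 0, -0.1, -4.5, 0, 255, 0, 0.1, -10.9, 0, 255, 0, -0.1, -19.5, 0, 255, 0, -0.6, -29.2, 0, 255, 0, -1.6, -38.8, 0, 255, 0, -3.0, -48.4, 0, 255, 0, -4.9, -57.9, 0, 255, 0, -7.2, -67.3, 0, 255, 0, -9.9, -76.6, 0, 255, 0, -13.0, -85.8, 0, 255, 0, -16.5, -94.8, 0, 255, 0, -19.1, -100.7, 0]
```

Request:
move_arm(increments=[255,0,0,-4.5,0,255,0,0,-11,0,255,0,0,-19.5,0,255,0,-0.6,-29.2,0,255,0,-1.6,-38.8,0,255,0,-3,-48.4,0,255,0,-4.9,-58,0,255,0,-7.2,-67.3,0,255,0,-9.9,-76.6,0,255,0,-13,-85.8,0,255,0,-16.5,-94.8,0,255,0,-19.1,-100.7,0])

```text
t: 22.1
ee_pos: [586.8, -22.5, 132.4]
orientation: [2.282, 2.127, 0.027]
ft_force: [8.0, -3.7, 1.1]
width: 11.0
```

```bash
python3 -c "
from h import *
step('s25',[])
rows([.49,.505,.52,.53],0,0)"
```

```text
t 22.1 th 0.479 r 216.5 (215.1) ftan -2.8 frad 7.8 fy -3.2 w 11.0 F [ 8.  -3.7  1.1] M [-0.75 -1.49  0.02]
t 22.15 th 0.482 r 216.5 (215.1) ftan -2.3 frad 6.3 fy -2.6 w 10.9 F [ 6.4 -3.   0.8] M [-0.65 -1.18 -0.02]
[255, 0, -2.1, -1.1, 0, 255, 0, -3.4, -4.0, 0, 255, 0, -4.8, -6.9, 0, 255, 0, -5.8, -8.8, 0]
```

View pics/ps25.png

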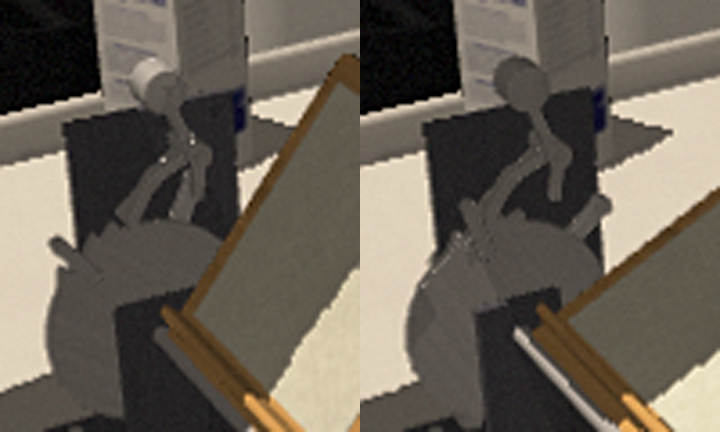

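Request:
move_arm(increments=[255,0,-2,-1.5,0,255,0,-3.4,-4,0,255,0,-4.8,-7,0,255,0,-5.8,-9,0,255,0,-5.8,-9,0])

```text
t: 22.78
ee_pos: [582.2, -22.2, 142.1]
orientation: [2.28, 2.125, 0.03]
ft_force: [8.5, -2.8, 2.1]
width: 11.1
```

```bash
python3 -c "
from h import *
step('s26',[])
im,_=load('s26')
for q in(.5,.53,.56):print(q,proj(im,[bar(q)+60*Y,bar(q)-60*Y]).round(1).tolist())
cv2.imwrite('pics/z26.png',cv2.resize(cv2.imread('pics/s26.png')[150:290,240:440],(800,560)))
rows([.52,.505,.49,.475,.46,.45,.44,.43],1.4,1)"
```

```text
t 22.775 th 0.529 r 216.8 (215.1) ftan -2.6 frad 8.5 fy -2.2 w 11.1 F [ 8.5 -2.8  2.1] M [-0.57 -1.55  0.01]
0.5 [[341.6, 188.0], [379.3, 212.1]]
0.53 [[340.2, 185.5], [377.9, 209.4]]
0.56 [[338.8, 182.9], [376.4, 206.7]]
t 22.825 th 0.528 r 216.8 (215.1) ftan -2.3 frad 8.3 fy -2.0 w 11.2 F [ 8.2 -2.5  2.2] M [-0.51 -1.54  0.04]
[255, 0, 0.5, 1.7, 0, 255, 0, 1.9, 4.7, 0, 255, 0, 3.2, 7.6, 0, 255, 0, 4.5, 10.6, 0, 255, 0, 5.7, 13.6, 0, 255, 0, 6.5, 15.7, 0, 255, 0, 7.2, 17.7, 0, 255, 0, 8.0, 19.7, 0]
```

View pics/z26.png

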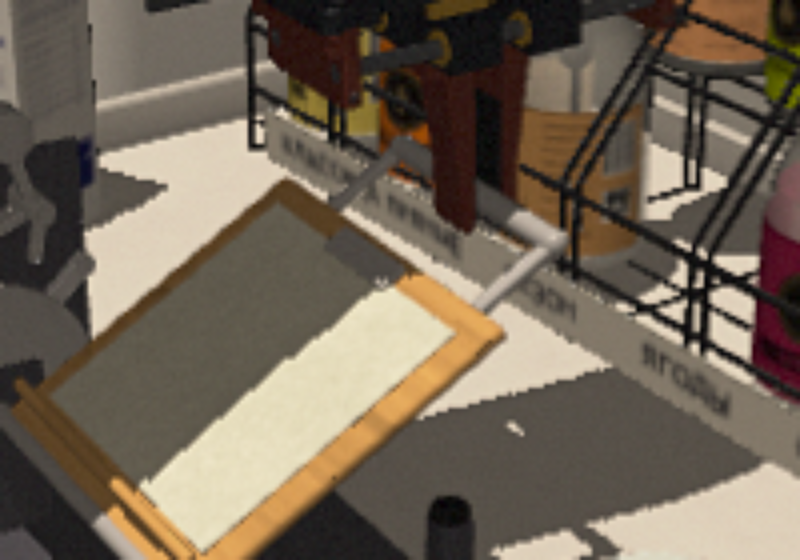

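View pics/ps26.png

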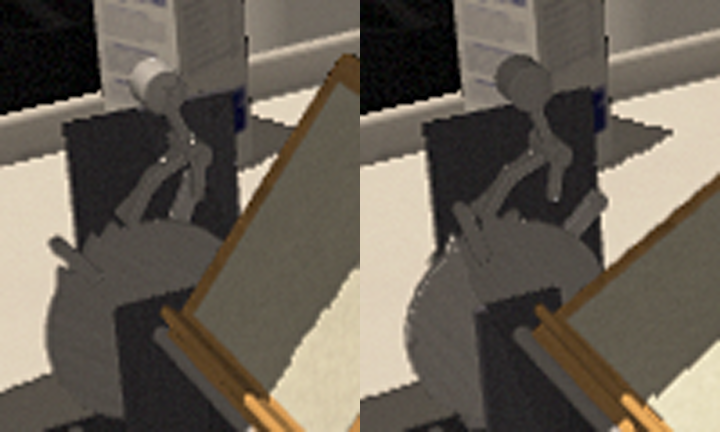

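The bar ends in the picture are at about (340,187) and (379,210), which gives an angle of about 0.52. The next notch can only catch above 0.63, so I'll go a bit further to 0.56 to be sure the pawl drops in.

Request:
move_arm(increments=[255,0,-2,-3.5,0,255,0,-4.3,-7,0,255,0,-4.3,-7,0,255,0,-4.3,-7,0])

```text
t: 23.32
ee_pos: [578.7, -22.0, 148.9]
orientation: [2.279, 2.124, 0.032]
ft_force: [7.2, -2.7, 2.2]
width: 11.6
```

```bash
python3 -c "
from h import *
rows([.55,.535,.52,.505,.49,.475,.46,.45,.445],1.4,1)"
```

```text
t 23.325 th 0.564 r 217.1 (215.1) ftan -2.1 frad 7.4 fy -2.3 w 11.6 F [ 7.2 -2.7  2.2] M [-0.54 -1.24 -0.02]
[255, 0, 0.9, 2.9, 0, 255, 0, 2.4, 5.8, 0, 255, 0, 3.8, 8.7, 0, 255, 0, 5.1, 11.7, 0, 255, 0, 6.5, 14.7, 0, 255, 0, 7.7, 17.6, 0, 255, 0, 9.0, 20.6, 0, 255, 0, 9.7, 22.7, 0, 255, 0, 10.1, 23.7, 0]
```

Request:
move_arm(increments=[255,0,1,3,0,255,0,2.4,5.8,0,255,0,3.8,8.7,0,255,0,5.1,11.7,0,255,0,6.5,14.7,0,255,0,7.7,17.6,0,255,0,9,20.6,0,255,0,9.7,22.7,0,255,0,9.7,22.7,0])

```text
t: 24.45
ee_pos: [589.7, -22.7, 126.4]
orientation: [2.279, 2.123, 0.033]
ft_force: [6.9, -1.6, 4.3]
width: 11.0
```

```bash
python3 -c "
from h import *
step('s27',[])
rows([.44,.43,.42],1,1)"
```

```text
t 24.45 th 0.448 r 216.6 (215.1) ftan 0.9 frad 8.1 fy -1.1 w 11.0 F [ 6.9 -1.6  4.3] M [-0.39 -0.88  0.08]
t 24.5 th 0.449 r 216.7 (215.1) ftan -0.9 frad 7.0 fy -1.0 w 11.3 F [ 6.7 -1.5  2.2] M [-0.31 -0.85  0.06]
[255, 0, 0.2, 1.9, 0, 255, 0, 0.9, 3.9, 0, 255, 0, 1.7, 5.9, 0]
```

View pics/ps27.png

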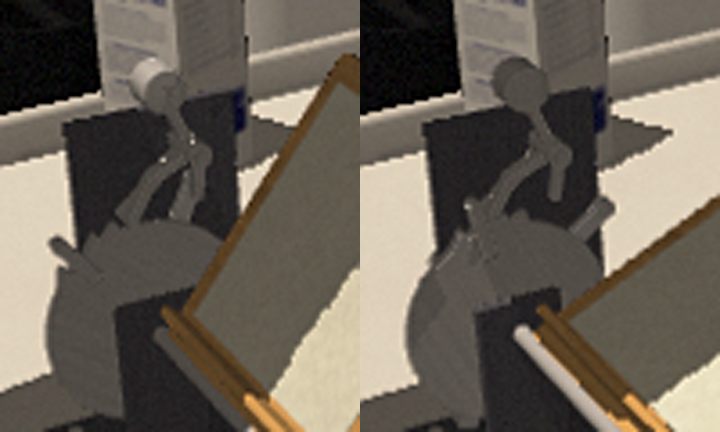

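Request:
move_arm(increments=[255,0,0.3,1.2,0,255,0,0.6,2.2,0,255,0,0.6,2.2,0])

```text
t: 24.88
ee_pos: [590.6, -22.7, 124.4]
orientation: [2.279, 2.123, 0.034]
ft_force: [4.2, -1.3, 6.9]
width: 11.1
```

```bash
python3 -c "
from h import *
arc([])"
```

```text
t 24.875 th 0.438 r 216.6 (215.1) ftan 4.4 frad 6.8 fy -1.0 w 11.1 F [ 4.2 -1.3  6.9] M [-0.32 -0.43  0.08]
```

The tangential force rises at 0.438, so the pawl is taking the load. One more millimetre to confirm.

Request:
move_arm(increments=[255,0,0.5,1.2,0,255,0,0.6,1.5,0,255,0,0.6,1.5,0])

```text
t: 25.25
ee_pos: [591.1, -22.7, 123.1]
orientation: [2.279, 2.124, 0.034]
ft_force: [3.1, -0.8, 7.1]
width: 10.8
```

```bash
python3 -c "
from h import *
arc([])"
```

```text
t 25.25 th 0.432 r 216.5 (215.1) ftan 5.2 frad 5.9 fy -0.5 w 10.8 F [ 3.1 -0.8  7.1] M [-0.39 -0.35  0.03]
```

Request:
move_arm(increments=[255,0,0.5,1.2,0,255,0,0.8,2,0,255,0,0.8,2,0])

```text
t: 25.62
ee_pos: [591.6, -22.7, 121.6]
orientation: [2.28, 2.124, 0.033]
ft_force: [1.5, -1.3, 10.6]
width: 11.4
```

```bash
python3 -c "
from h import *
step('s28',[])
im,_=load('s28')
for q in(.42,.43,.44,.46):print(q,proj(im,[bar(q)+60*Y,bar(q)-60*Y]).round(1).tolist())
cv2.imwrite('pics/z28.png',cv2.resize(cv2.imread('pics/s28.png')[150:290,240:440],(800,560)))"
```

```text
t 25.625 th 0.424 r 216.4 (215.1) ftan 9.0 frad 5.8 fy -1.2 w 11.4 F [ 1.5 -1.3 10.6] M [-0.35  0.01  0.05]
0.42 [[344.9, 195.1], [382.4, 219.6]]
0.43 [[344.5, 194.2], [382.1, 218.7]]
0.44 [[344.2, 193.3], [381.7, 217.7]]
0.46 [[343.4, 191.5], [380.9, 215.8]]
```

View pics/z28.png

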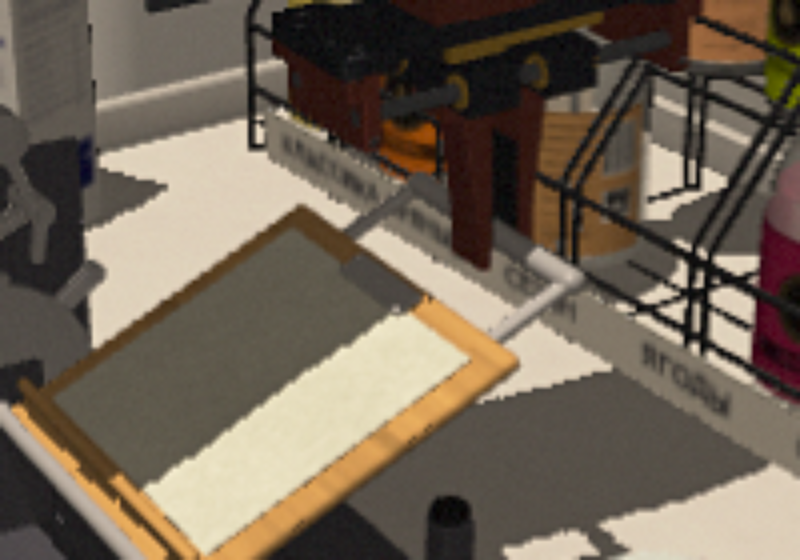

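View pics/ps28.png

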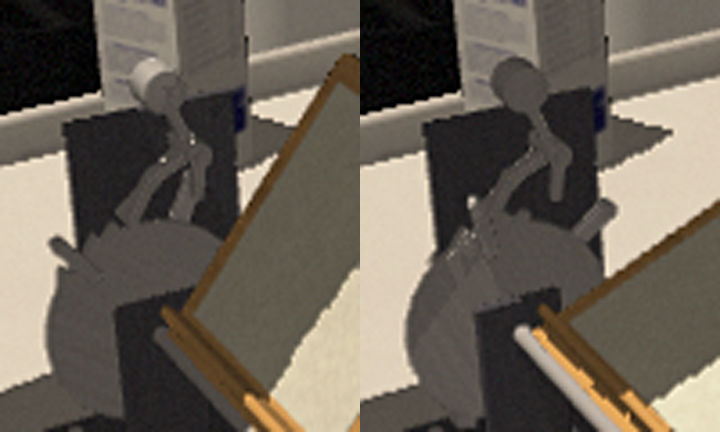

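The force is now up to 9 N with the bar resting at about 0.42–0.44, so the pawl is holding the second notch. Relaxing, then opening only partway to keep the inner finger clear of the board.

Request:
move_arm(increments=[255,0,-0.3,-1,0,240,0,-0.3,-1,0,225,0,-0.3,-1,0,200,0,-0.3,-1,0,165,0,-0.3,-1,0,155,0,-0.3,-1,0,155,0,-0.3,-1,0])

```text
t: 26.55
ee_pos: [590.8, -22.5, 122.1]
orientation: [2.281, 2.125, 0.032]
ft_force: [0.2, 0.3, 0.7]
width: 34.5
```

```bash
python3 -c "
from h import *
step('s29',[]);snap('wrist','w29')
cv2.imwrite('pics/z29.png',np.hstack([cv2.resize(cv2.imread('pics/s29.png')[150:290,240:440],(440,308)),cv2.resize(cv2.imread('pics/w29.png')[190:400,180:480],(350,308))]))"
```

```text
t 26.55 th 0.428 r 215.9 (215.1) ftan 0.6 frad 0.5 fy 0.3 w 34.5 F [0.2 0.3 0.7] M [-0.04  0.15  0.02]
```

View pics/z29.png

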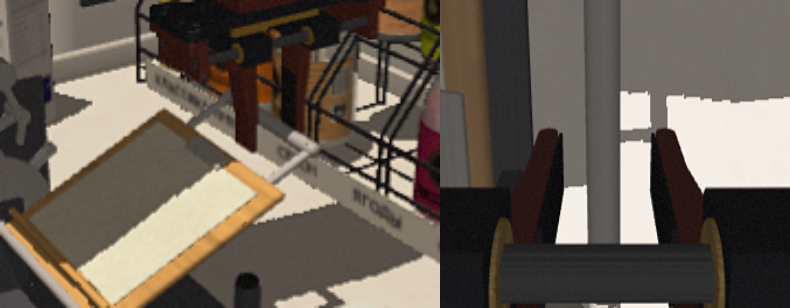

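The board stays put, the force is zero, and the bar (u=602) is free midway between the fingers. Lifting straight out.

Request:
move_arm(increments=[155,0,0,-15,0,155,0,0,-35,0,155,0,0,-60,0,155,0,0,-100,0,155,0,0,-150,0,155,0,0,-180,0,155,0,0,-180,0,155,0,0,-180,0])

```text
t: 27.65
ee_pos: [584.6, -21.8, 301.7]
orientation: [2.281, 2.125, 0.031]
ft_force: [-0.7, 0.3, -0.3]
width: 34.4
```

```bash
python3 -c "
from h import *
arc([]);im,_=snap('side','s30');snap('top','t30')
for q in(.25,.43,.44,.63):print(q,proj(im,[bar(q)+60*Y,bar(q)-60*Y]).round(1).tolist())"
```

```text
t 27.65 th 0.969 r 326.3 (215.1) ftan 0.4 frad -0.7 fy 0.3 w 34.4 F [-0.7  0.3 -0.3] M [-0.1   0.07 -0.02]
0.25 [[349.7, 211.0], [386.8, 236.4]]
0.43 [[344.5, 194.2], [382.1, 218.7]]
0.44 [[344.2, 193.3], [381.7, 217.7]]
0.63 [[334.9, 177.2], [372.6, 200.7]]
```

View pics/s30.png

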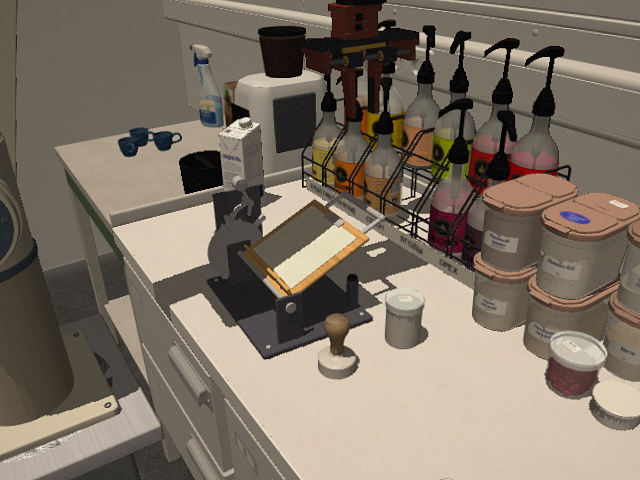

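View pics/t30.png

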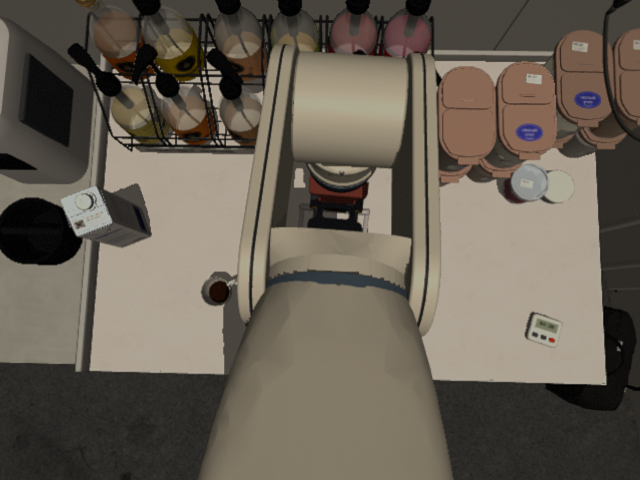

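The board is propped with the bar's right end at about (382,218), where 0.44 predicts (381.7,217.7). The tamper, shaker and cup are where they were and the gripper is clear. Handing in.

```bash
python3 -c "
from workcell import ctrl
print(ctrl.close_job())"
```

```text
the job is handed in; nothing more can be done
None
```

The job is handed in with the board propped in the second notch, at about 0.43–0.44 rad. It was finished at 27.7 s of the 64 s allowed.

**What I did**
- **Raising:** I raised the board until the cam tipped the pawl out at about 1.20 rad. I stopped against the soft end stop at about 1.25 rad, with 6.6–7.8 N of push over the board's own load.
- **Lowering:** I lowered it in the grip until it was fully down, and the pictures showed the pawl weight back in place.
- **Propping:** I raised it to about 0.56 rad and let it back until the pawl took the load. Then I opened the fingers partway and lifted straight out.

**Last checks**
- The handle bar is where a 0.44 rad board angle predicts in the side picture.
- The wrist force was near zero and the gripper clear by about 110 mm.
- The tamper and shaker look unmoved in the side picture and the cup in the top picture. The spice jar was hidden by the arm in the last pictures; I last saw it standing in place when the board was down.

**What went wrong or disagreed**
- **First grasp:** it failed, because the real fingertips sit about 17 mm short of the reported tool point. The bar squirted out of the tips and the board dropped from the fourth notch to the third before I regrasped it deeper.
- **Pressing down:** confirming the board was fully down briefly put about 22 N on the rests, more than the light press I meant.
- **Radial offset:** the bar's radius read 1–3 mm off the model at the steeper angles.

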